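# Lay out milled parts for first-off inspection

## Robot

A 6-joint arm with a two-finger parallel gripper is mounted at the origin on the work surface. World frame = base frame: x ahead of the robot, y to its left, z up, the work surface at z = 0. Lengths are in mm, angles in rad, forces in N, time in s.
With the tool pointing down it reaches from about 425 to 950 mm from the base axis. Payload 3.5 kg.
Tool frame: the origin (TCP) lies on the centre line of the jaws, within the pads' length; the fingertips stand manip.tip_extent ahead of it and the grasp point (between the pads) lies 8 mm behind it (manip.tip_extent is the distance from the TCP to the fingertips, in mm); y points along the fingers, x is the direction in which the jaws open and shut, and the axes are right-handed (so a half turn about y gives the same grasp; the last joint's range is limited). The gripper opens to 85 mm and grips with 20 to 120 N. Pads are 22 mm wide; open, the fingers measure 114 mm over their backs; the gripper's body (76 mm by 85 mm) begins 54 mm behind the grasp point. The pads swing forward as they close: fully open they stand 13 mm farther back than shut.
Start: joints at [-1.437, 0.286, 1.577, -0, 1.279, -0.15], TCP at [189.028, -647.977, 242.325] pointing down, gripper open.
Joint ranges: [-2.77, 2.77], [-0.9, 2.22], [0.21, 2.48], [-1.53, 4.67], [0.24, 2.81], [-2.84, 2.84]. Speed limits (rad/s): [2.79, 2.79, 3.14, 3.14, 3.14, 3.14].

## Interface

Orientations are given as a unit quaternion [x, y, z, w].
In Python, from bench import manip gives the robot as it stands.
- The arm moves only by the tool jog_arm, never from a script. Its argument "commands" is a list of rows, each an object of numbers: "jaw": the opening in per cent of the stroke, from 0 (shut) to 100 (fully open); "tx", "ty", "tz": the shift along the tool's x, y, z in cm; "wx", "wy", "wz": the turn, a rotation vector about the tool's x, y, z in degrees. A call has 1 to 20 rows; each row shifts and turns the commanded pose from where the row before left it, along the tool's axes as they then stand; what a row does not reach is not made up. A row lasts 1/10 s, in which the tool goes at most 50 mm and 8.59 degrees, less where a joint would pass 70% of its speed; a pose out of reach is approached as far as the arm can. A call with a gripper value outside its range is refused whole. The fingers move at their own pace and stop on an object; the grip force is fixed at half the most. Time passes only in rows, so rows that do not move let the fingers close. It gives the time, the measured TCP pose, the force and the opening at its end, in the units of the state.
- manip.read_state(): the state, without advancing time (a new reading comes with each control period).
- manip.get_image(name): name is "scene" or "top"; returns the picture (420x560x3 uint8, red, green, blue); there is no depth.
- manip.camera_info(name): a dict with "mtx" (3x3 intrinsics, pixels), "k1" (the pictures are not rectified: a ray, as slopes to the right and down, at radius r is drawn at 1 + k1 r^2 times it, then the intrinsics apply), "world_from_camera" (4x4, takes a point from camera to world coordinates). Camera axes: x right, y up, looking along -z (the intrinsics and any distortion apply to the point x, -y, -z); pixel columns grow to the right and rows downward; lengths in mm; the calibration is good to about 2 mm. A picture is of the moment at which its call begins. camera_info takes no time and is no camera call.
- manip.sign_off(): hands the job in, once; it reports no verdict.
Trained networks look in the newest picture that a camera, given by its name, has taken for a name from the list of things; names that differ only in an ending like _2 or _b are one class to them, and where a whole thing is asked for, a point or a joint stands for the part that bears it (a point fixed in the world has none). Each returns a list of dicts, best first, with "p" (0 to 1); they miss things now and then, are a little off and sometimes report something else, mostly with a low value. They report only what shows in the picture. A call takes as long as a camera call. They do not tell look-alikes from the thing itself.
- manip.find_in(camera, query): "location" ([x, y, z] in mm, in world coordinates, good to about 4 mm: the middle of the surface that is visible of it).
- manip.spot_point(camera, query): "location" ([x, y, z] in mm, in world coordinates, good to about 4 mm: a listed point, or the origin of a listed thing).
The state is a dict: "time": time; "joint_pos": joint angles; "joint_velocities": joint speeds; "effort": joint torques, N m; "tool_pos": TCP position; "tool_rot": TCP orientation; "force": force on the tool from outside, world axes, zero at the start; "torque": the same for the moment, N m; "grip_width": finger opening in mm.
Only numpy, scipy, OpenCV 4.12 (cv2) and the standard library are available. Lean on these libraries where they do the work, as an engineer would, in place of code of your own. Each camera call takes 0.05 s, during which the arm holds its last target.

## Task

Take the stack of freshly milled parts apart from the top down and set each part gently, upright as it stands now, on the middle of its own inspection station: the hexagonal collar on the cork pad, the round flange on the rotary table, the slotted block on the pan of the scale, and the plate, once it is bare, flat on the granite plate with its long side along the granite's long side. Lower the parts onto their stations rather than dropping them, do not carry the plate off with parts still on it, and let go of everything at the end.

Things in the scene. Friction and masses are not known exactly. Their poses are not given: they have to be found in the camera images.
- collar: Dark steel hexagonal collar, 30 mm across flats (34.6 mm across corners), 26 mm high, a dark round spot (bore) on top, loose, about 0.11 kg. It stands on top of the slotted block. Origin: centre of its underside; z up; two of its parallel flats face along its +y and -y.
- flange: Bright aluminium round flange, loose, about 0.12 kg: a disc 50 mm across and 14 mm high carrying a central round hub 28 mm across that rises 24 mm more (38 mm in all), small bolt-hole spots round the disc. It stands on one end of the plate, beside the block. Origin: centre of its underside; z up.
- block: Steel block 46 mm long (its x) by 36 mm wide (its y) by 30 mm high with a slot 12 mm wide and 8 mm deep along x in its top, loose, about 0.3 kg. It stands on the other end of the plate, with about 16 mm between it and the flange, and carries the collar. Origin: centre of its underside; z up.
- plate: Flat aluminium plate 130 mm long (its x) by 60 mm wide (its y) by 20 mm thick with a small dark hole spot near each corner, loose, about 0.42 kg. It lies on the table as the bottom of the stack. Flange and block stand on it, their centres about 32 mm either side of its middle along its x; which one is at which end varies. Origin: centre of its underside; z up.
- corkpad: Fixed square station, the collar's: an aluminium base 84 mm square with a 76 mm square cork top, surface 20 mm above the table. Origin: on the table under the centre; z up.
- rotary: Fixed small rotary table, the flange's station: a grey base 104 x 90 mm with a steel disc 92 mm across, two crossed dark slots in its flat top (flush, nothing to catch on), surface 44 mm above the table; a short crank sticks out at its +y side, to 72 mm from the centre and below 23 mm height. Origin: on the table under the disc's centre; z up.
- scale: Fixed white bench scale, the block's station: a case 125 x 90 mm, 26 mm high, with a round steel pan 82 mm across whose flat top is 36 mm above the table (it does not give); a small display beside the pan on the scale's -x side. Origin: on the table under the centre of the pan, not of the case; z up.
- granite: Fixed dark granite inspection plate, the plate's station: a slab 150 mm long (its x) by 100 mm wide (its y), flat top 30 mm above the table. Origin: on the table under its centre; z up.
Not all that is in view belongs to the job. Leave any orange or turquoise look-alike of the flange alone.

How it is judged:
By the outcome, as a careful person would: the job done as asked, in the order asked, and still so for the second after the job is handed in, with the robot touching nothing.
It also fails if it takes over 109 s, if anything falls off the work surface, if the arm or the gripper's body presses on something with over 40 N, if the wrist force passes 120 N, or if a joint passes its speed limit or range.

## Working session

There is one attempt and no reset: what is moved stays moved. The work goes in short steps, Python scripts to look and compute and a tool call to move; the robot and the scene stay as the last step left them, time stands still between calls to the robot, and variables do not carry over. Pictures are saved under pics/ and viewed, and the job is handed in when it is done.

Besides the shell and the picture viewer there is one more tool, called after "Emit:" as name(argument=value, ...), one argument or row to a line, values as JSON. jog_arm: Moves the arm, as the interface text tells. Its arguments: {"type":"object","properties":{"commands":{"type":"array","items":{"type":"object","properties":{"jaw":{"type":"number"},"tx":{"type":"number"},"ty":{"type":"number"},"tz":{"type":"number"},"wx":{"type":"number"},"wy":{"type":"number"},"wz":{"type":"number"}}}}},"required":["commands"]}

```bash
ls; mkdir -p pics
python3 - <<'E'
from bench import manip
import cv2
for n in("scene","top"):
    im=manip.get_image(n); cv2.imwrite(f"pics/{n}0.png",im[:,:,::-1])
    print(n,manip.camera_info(n))
for q in("collar","flange","block","plate","corkpad","rotary","scale","granite"):
    for c in("top","scene"):
        print(q,c,[([round(v) for v in d["location"]],round(d["p"],2)) for d in manip.spot_point(c,q)[:3]])
print(manip.tip_extent);print(manip.read_state())
E
```

```text
pics
scene {'mtx': array([[384.72234368,   0.        , 283.00192198],
       [  0.        , 384.72234368, 207.12968598],
       [  0.        ,   0.        ,   1.        ]]), 'k1': -0.08489904281239544, 'world_from_camera': array([[-5.36094803e-01, -4.85630475e-01,  6.90482008e-01,
         1.19377428e+03],
       [ 8.44132469e-01, -3.14731962e-01,  4.34032450e-01,
         4.46026636e+02],
       [ 6.53737271e-03,  8.15540823e-01,  5.78662621e-01,
         5.99754333e+02],
       [ 0.00000000e+00,  0.00000000e+00,  0.00000000e+00,
         1.00000000e+00]])}
top {'mtx': array([[444.90240906,   0.        , 278.4728366 ],
       [  0.        , 444.90240906, 206.52540847],
       [  0.        ,   0.        ,   1.        ]]), 'k1': -0.13051759591817344, 'world_from_camera': array([[-1.18510083e-02,  9.93881664e-01, -1.09812530e-01,
         4.16325780e+02],
       [-9.99757633e-01, -9.73961829e-03,  1.97437208e-02,
         3.35435360e+01],
       [ 1.85533899e-02,  1.10019898e-01,  9.93756204e-01,
         1.17514114e+03],
       [ 0.00000000e+00,  0.00000000e+00,  0.00000000e+00,
     
[... 825 characters left out ...]
53, -195, -2], 0.85)]
11.0
{'time': 0.9, 'joint_pos': array([-1.43697530e+00,  2.86248276e-01,  1.57667406e+00,  1.30814580e-05,
        1.27860179e+00, -1.49977296e-01]), 'joint_velocities': array([-0.0013693 ,  0.00027995,  0.00158422,  0.00086823, -0.00013963,
       -0.00028352]), 'effort': array([ 7.00304531e-05, -4.05957842e+01, -2.92944825e+01, -6.87788634e-05,
        4.91198189e-04, -2.97528935e-06]), 'tool_pos': array([ 189.04832347, -647.98263592,  242.37345659]), 'tool_rot': array([ 0.56569968, -0.42424379,  0.42428409, -0.56567135]), 'force': array([-0.04983689,  1.18441857,  0.20250636]), 'torque': array([ 0.02953158,  0.01471818, -0.00760858]), 'grip_width': 85.28936700962912}
```

View pics/scene0.png

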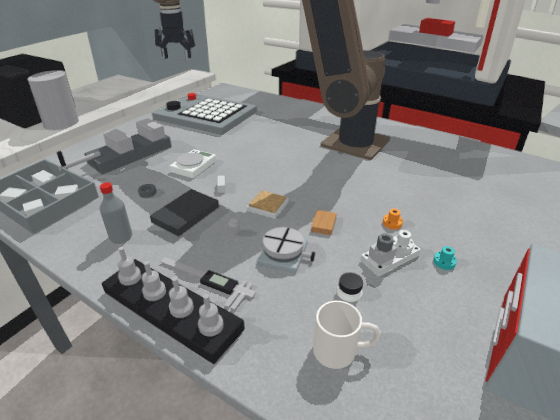

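View pics/top0.png

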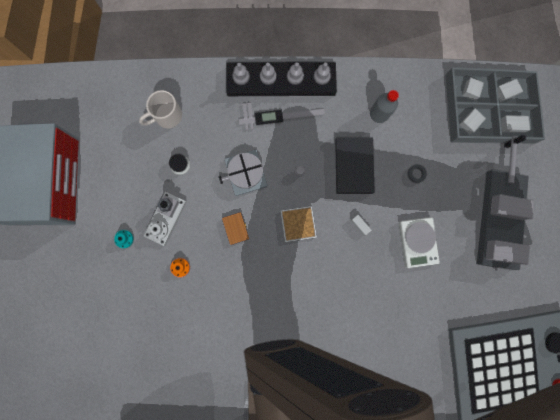

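The two views agree. In top, the stack is at about (165,218), with the rotary at (244,170), cork at (298,224), scale pan at (420,237) and granite at (354,165). The orange and turquoise decoys are at (180,267) and (123,239). Next I'll make orthophotos to refine the positions.

```bash
cat > h.py <<'E'
from bench import manip
import numpy as np, cv2
def proj(c,P):
    i=manip.camera_info(c);W=np.linalg.inv(i["world_from_camera"])
    P=np.asarray(P,float).reshape(-1,3);p=P@W[:3,:3].T+W[:3,3]
    s=np.c_[p[:,0]/-p[:,2],-p[:,1]/-p[:,2]];r2=(s**2).sum(1,keepdims=True)
    s=s*(1+i["k1"]*r2);K=i["mtx"]
    return np.c_[K[0,0]*s[:,0]+K[0,2],K[1,1]*s[:,1]+K[1,2]]
def ortho(c,im,cx,cy,z,half=75,n=400):
    # image up=+x, left=+y
    g=(np.arange(n)+.5)/n*2*half-half
    X,Y=np.meshgrid(-g,-g,indexing='ij')
    P=np.stack([cx+X,cy+Y,np.full_like(X,z)],-1)
    m=proj(c,P).astype(np.float32).reshape(n,n,2)
    o=cv2.remap(im,m[...,0],m[...,1],cv2.INTER_CUBIC)
    for t in range(-int(half)//20*20,int(half)+1,20):
        k=int((t+half)/(2*half)*n); 
        cv2.line(o,(k,0),(k,5 if t else 12),(255,0,0),1); cv2.line(o,(0,k),(5 if t else 12,k),(255,0,0),1)
    return o
E
python3 - <<'E'
from h import *
im={c:cv2.imread(f"pics/{c}0.png") for c in("scene","top")}
S=[("collar",549,299,76),("flange",485,325,58),("plate",517,311,20),("rotary",632,97,44),("scale",455,-356,36),("granite",652,-195,30),("cork",500,-40,20)]
for c in im:
    T=[cv2.resize(ortho(c,im[c],x,y,z,75 if n!="granite" else 100,360),(266,266)) for n,x,y,z in S]
    T.append(T[0]*0)
    cv2.imwrite(f"pics/o_{c}.png",np.vstack([np.hstack(T[:3]),np.hstack(T[3:6])]))
    cv2.imwrite(f"pics/o2_{c}.png",T[6])
E
```

```text
(no output)
```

View pics/o_top.png

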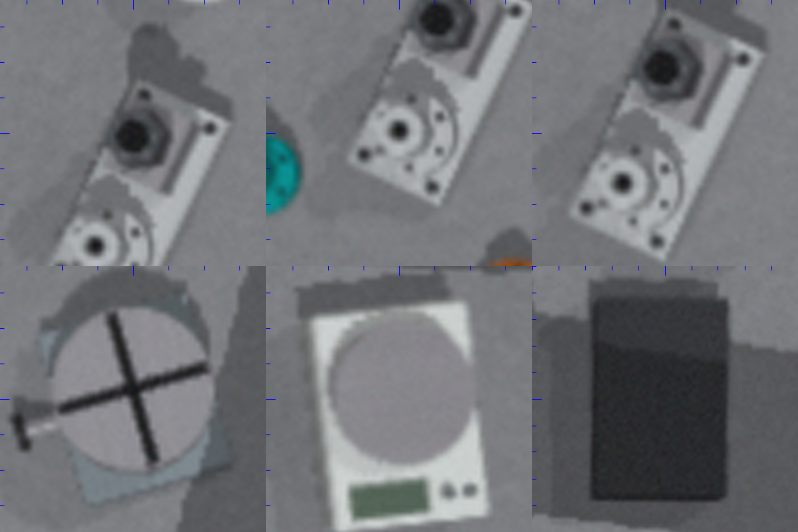

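View pics/o_scene.png

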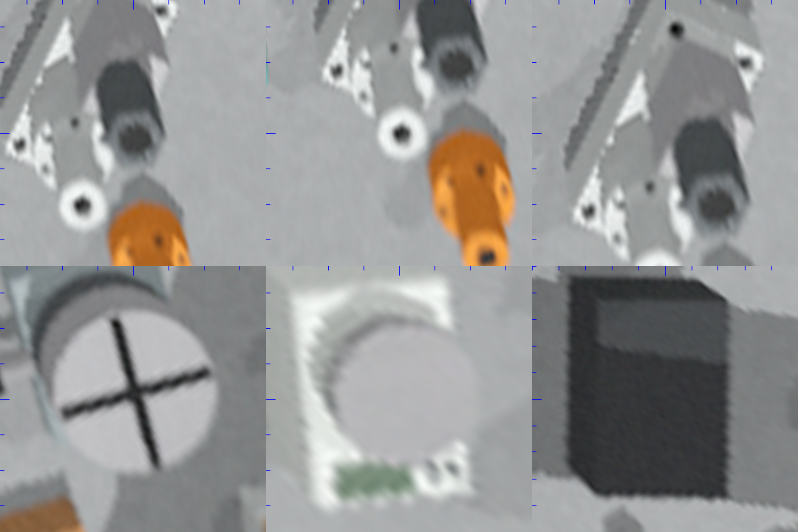

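View pics/o2_top.png

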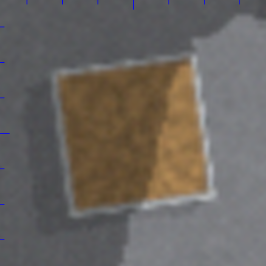

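View pics/o2_scene.png

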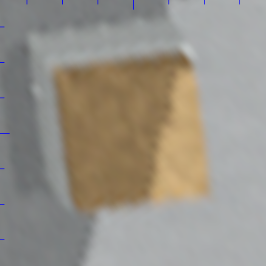

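```bash
cat >> h.py <<'E'
def rect(x,y,z,L,W,deg):
    a=np.deg2rad(deg);R=np.array([[np.cos(a),-np.sin(a)],[np.sin(a),np.cos(a)]])
    q=np.array([[L,W],[-L,W],[-L,-W],[L,-W]])/2@R.T+[x,y]
    return np.c_[q,np.full(4,z)]
def ngon(x,y,z,r,n,deg):
    a=np.deg2rad(deg)+np.arange(n)*2*np.pi/n
    return np.c_[x+r*np.cos(a),y+r*np.sin(a),np.full(n,z)]
def over(c,im,polys,box,s):
    x0,y0,x1,y1=box
    o=cv2.resize(im[y0:y1,x0:x1],None,fx=s,fy=s,interpolation=cv2.INTER_CUBIC)
    for P,col in polys:
        q=(proj(c,P)-[x0,y0]+.5)*s-.5
        cv2.polylines(o,[np.round(q*8).astype(np.int32)],True,col,1,cv2.LINE_AA,3)
    return o
E
cat > o.py <<'E'
from h import *
import sys
pl=(517,310.5,-25.0);bl=(546,298,-25.0);co=(546,299.5,-25);fl=(486,324.5)
P=[(rect(pl[0],pl[1],20,130,60,pl[2]),(0,0,255)),(rect(bl[0],bl[1],50,46,36,bl[2]),(0,255,0)),(rect(bl[0],bl[1],50,46,12,bl[2]),(0,255,0)),
(ngon(co[0],co[1],76,17.32,6,co[2]),(255,0,255)),(ngon(co[0],co[1],50,17.32,6,co[2]),(255,0,255)),(ngon(*fl,58,14,40,0),(255,255,0)),(ngon(*fl,34,25,40,0),(255,255,0))]
a=over("top",cv2.imread("pics/top0.png"),P,(135,185,195,255),6)
b=over("scene",cv2.imread("pics/scene0.png"),P,(355,222,425,277),6)
cv2.imwrite("pics/ov_t.png",a);cv2.imwrite("pics/ov_s.png",b)
cv2.imwrite("pics/raw_t.png",over("top",cv2.imread("pics/top0.png"),[],(135,185,195,255),8))
E
python3 o.py
```

```text
(no output)
```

View pics/ov_t.png

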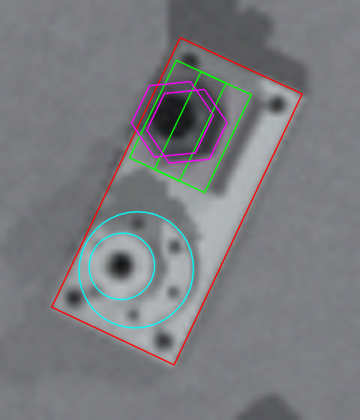

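View pics/ov_s.png

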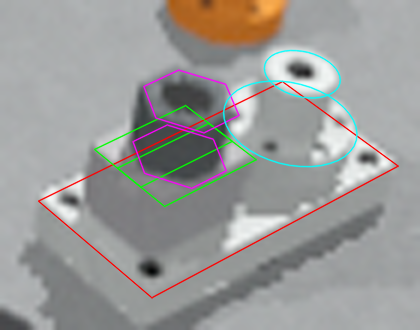

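View pics/raw_t.png

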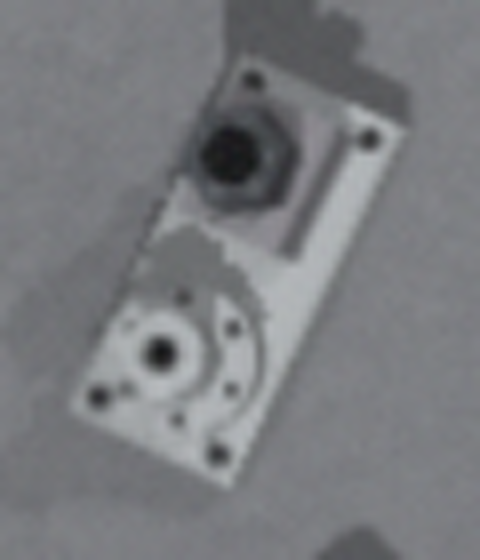

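Run:
```python
from h import *
im=cv2.imread("pics/top0.png");s=cv2.imread("pics/scene0.png")
a=ortho("top",im,546,299.5,76,28,390);b=ortho("scene",s,546,299.5,76,28,390)
c=ortho("top",im,546,299.5,50,40,390)
cv2.imwrite("pics/c1.png",np.hstack([a,b]));cv2.imwrite("pics/c2.png",c)
```

```text
(no output)
```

View pics/c1.png

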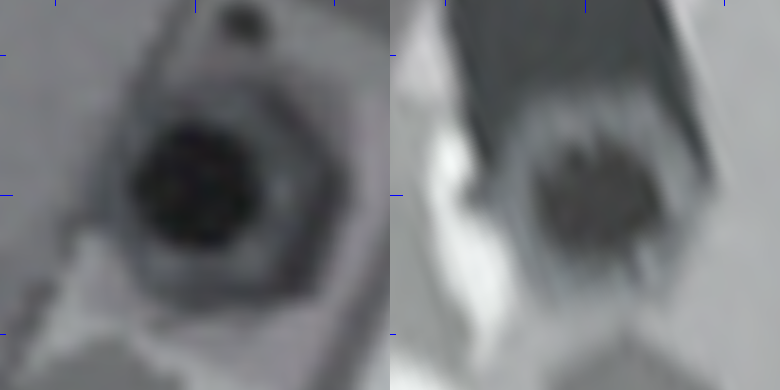

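View pics/c2.png

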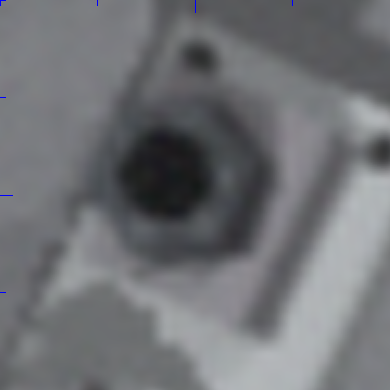

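```bash
cat >> h.py <<'E'
from scipy.spatial.transform import Rotation as Ro
def st():
    s=manip.read_state();R=Ro.from_quat(s["tool_rot"]).as_matrix()
    print("t",round(s["time"],1),"pos",np.round(s["tool_pos"],1),"jawyaw",round(np.degrees(np.arctan2(R[1,0],R[0,0])),2),"toolY",np.round(R[:,1],3),"j6",round(s["joint_pos"][5],2),"F",np.round(s["force"],1),"grip",round(s["grip_width"],1),"tip",manip.tip_extent)
    return s,R
def plan(*wps):
    """waypoints (x,y,z,jawyaw deg or None)"""
    s,R=st();p=s["tool_pos"]
    for x,y,z,yaw in wps:
        cur=np.degrees(np.arctan2(R[1,0],R[0,0]))
        if yaw is None: w=0
        else:
            w=-((yaw-cur+90)%180-90)   # tool y down: +wy -> yaw decreases
        Rn=R@Ro.from_rotvec([0,np.radians(w),0]).as_matrix()
        # also fix tilt
        d=Rn.T@(np.array([x,y,z])-p)/10
        print(f"wy {w:.1f} deg (alt {w+180:.0f}/{w-180:.0f}) then tx {d[0]:.2f} ty {d[1]:.2f} tz {d[2]:.2f} cm  len {np.linalg.norm(d):.1f}")
        R=Rn;p=np.array([x,y,z])
E
python3 - <<'E'
from h import *
plan((480,-300,240,65),(546,299.5,150,None),(546,299.5,67,None))
E
```

```text
t 0.9 pos [ 189.  -648.   242.4] jawyaw -73.74 toolY [ 0. -0. -1.] j6 -0.15 F [-0.   1.2  0.2] grip 85.3 tip 11.0
wy 41.3 deg (alt 221/-139) then tx -43.83 ty 0.24 tz 11.66 cm  len 45.4
wy 0.0 deg (alt 180/-180) then tx -57.12 ty 9.00 tz -19.35 cm  len 61.0
wy 0.0 deg (alt 180/-180) then tx -0.00 ty 8.30 tz -0.00 cm  len 8.3
```

Run:
```python
from h import *
plan((480,-300,240,None))
```

```text
t 0.9 pos [ 189.  -648.   242.4] jawyaw -73.74 toolY [ 0. -0. -1.] j6 -0.15 F [-0.   1.2  0.2] grip 85.3 tip 11.0
wy 0.0 deg (alt 180/-180) then tx -25.26 ty 0.24 tz 37.67 cm  len 45.4
```

Emit:
jog_arm(
  commands=[
    {"tx":-1.2,"tz":1.8},
    {"tx":-1.8,"tz":2.7},
    {"tx":-1.8,"tz":2.7},
    {"tx":-1.8,"tz":2.7},
    {"tx":-1.8,"tz":2.7},
    {"tx":-1.8,"tz":2.7},
    {"tx":-1.8,"tz":2.7},
    {"tx":-1.8,"tz":2.7},
    {"tx":-1.8,"tz":2.7},
    {"tx":-1.8,"tz":2.7},
    {"tx":-1.8,"tz":2.7},
    {"tx":-1.8,"tz":2.7},
    {"tx":-1.8,"tz":2.7},
    {"tx":-1.8,"tz":2.7},
    {"tx":-1,"tz":1.5},
    {"wy":-7},
    {"wy":-7},
    {"wy":-7},
    {"wy":-7},
    {"wy":-7},
  ],
)

```text
$.commands[0]: bad value
```

Emit:
jog_arm(
  commands=[
    {"wy":-7},
    {"wy":-7},
    {"wy":-7},
    {"wy":-7},
    {"wy":-7},
    {"wy":-7},
    {"wy":-7},
    {"wy":-7},
    {"wy":-7},
    {"wy":-7},
    {"wy":-7},
    {"wy":-7},
    {"wy":-7},
    {"wy":-7},
    {"wy":-6,"jaw":65},
    {},
  ],
)

```text
$.commands[0]: bad value
```

Run:
```python
from h import *
plan((546,299.5,150,65),(546,299.5,67,None))
```

```text
t 0.9 pos [ 189.  -648.   242.4] jawyaw -73.74 toolY [ 0. -0. -1.] j6 -0.15 F [-0.   1.2  0.2] grip 85.3 tip 11.0
wy 41.3 deg (alt 221/-139) then tx -100.96 ty 9.23 tz -7.69 cm  len 101.7
wy 0.0 deg (alt 180/-180) then tx -0.00 ty 8.30 tz -0.00 cm  len 8.3
```

Emit:
jog_arm(
  commands=[
    {"jaw":100,"tx":-1.2,"ty":0,"tz":1.8,"wx":0,"wy":0,"wz":0},
  ],
)

```text
time: 1.0
tool_pos: [201.6, -632.5, 242.2]
tool_rot: [0.566, -0.425, 0.425, -0.565]
force: [0.8, -0.7, 0.1]
grip_width: 85.6
```

Emit:
jog_arm(
  commands=[
    {"jaw":100,"tx":-1.8,"tz":2.7},
  ],
)

```text
$.commands[0]: bad value
```

Emit:
jog_arm(
  commands=[
    {"jaw":100,"tx":-2,"ty":0,"tz":3,"wx":0,"wy":0,"wz":0},
    {"jaw":100,"tx":-2,"ty":0,"tz":3,"wx":0,"wy":0,"wz":0},
    {"jaw":100,"tx":-2,"ty":0,"tz":3,"wx":0,"wy":0,"wz":0},
    {"jaw":100,"tx":-2,"ty":0,"tz":3,"wx":0,"wy":0,"wz":0},
    {"jaw":100,"tx":-2,"ty":0,"tz":3,"wx":0,"wy":0,"wz":0},
    {"jaw":100,"tx":-2,"ty":0,"tz":3,"wx":0,"wy":0,"wz":0},
    {"jaw":100,"tx":-2,"ty":0,"tz":3,"wx":0,"wy":0,"wz":0},
    {"jaw":100,"tx":-2,"ty":0,"tz":3,"wx":0,"wy":0,"wz":0},
    {"jaw":100,"tx":-2,"ty":0,"tz":3,"wx":0,"wy":0,"wz":0},
    {"jaw":100,"tx":-2,"ty":0,"tz":3,"wx":0,"wy":0,"wz":0},
    {"jaw":100,"tx":-2,"ty":0,"tz":3,"wx":0,"wy":0,"wz":0},
    {"jaw":100,"tx":0,"ty":0,"tz":0,"wx":0,"wy":0,"wz":0},
  ],
)

```text
time: 2.2
tool_pos: [460.1, -324.8, 242.5]
tool_rot: [-0.566, 0.423, -0.423, 0.567]
force: [-1.2, 0.5, -0.2]
grip_width: 85.5
```

Emit:
jog_arm(
  commands=[
    {"jaw":65,"tx":0,"ty":0,"tz":0,"wx":0,"wy":-8,"wz":0},
    {"jaw":65,"tx":0,"ty":0,"tz":0,"wx":0,"wy":-8,"wz":0},
    {"jaw":65,"tx":0,"ty":0,"tz":0,"wx":0,"wy":-8,"wz":0},
    {"jaw":65,"tx":0,"ty":0,"tz":0,"wx":0,"wy":-8,"wz":0},
    {"jaw":65,"tx":0,"ty":0,"tz":0,"wx":0,"wy":-8,"wz":0},
    {"jaw":65,"tx":0,"ty":0,"tz":0,"wx":0,"wy":-8,"wz":0},
    {"jaw":65,"tx":0,"ty":0,"tz":0,"wx":0,"wy":-8,"wz":0},
    {"jaw":65,"tx":0,"ty":0,"tz":0,"wx":0,"wy":-8,"wz":0},
    {"jaw":65,"tx":0,"ty":0,"tz":0,"wx":0,"wy":-8,"wz":0},
    {"jaw":65,"tx":0,"ty":0,"tz":0,"wx":0,"wy":-8,"wz":0},
    {"jaw":65,"tx":0,"ty":0,"tz":0,"wx":0,"wy":-8,"wz":0},
    {"jaw":65,"tx":0,"ty":0,"tz":0,"wx":0,"wy":-8,"wz":0},
    {"jaw":65,"tx":0,"ty":0,"tz":0,"wx":0,"wy":-8,"wz":0},
    {"jaw":65,"tx":0,"ty":0,"tz":0,"wx":0,"wy":-8,"wz":0},
    {"jaw":65,"tx":0,"ty":0,"tz":0,"wx":0,"wy":-8,"wz":0},
    {"jaw":65,"tx":0,"ty":0,"tz":0,"wx":0,"wy":-8,"wz":0},
    {"jaw":65,"tx":0,"ty":0,"tz":0,"wx":0,"wy":-8,"wz":0},
    {"jaw":65,"tx":0,"ty":0,"tz":0,"wx":0,"wy":-3,"wz":0},
    {"jaw":65,"tx":0,"ty":0,"tz":0,"wx":0,"wy":0,"wz":0},
  ],
)

```text
time: 4.1
tool_pos: [457.7, -328.5, 242.4]
tool_rot: [0.596, 0.381, -0.381, -0.596]
force: [0.1, -0.7, 0.1]
grip_width: 55.6
```

Run:
```python
from h import *
plan((546,299.5,150,65),(546,299.5,67,None))
```

```text
t 4.1 pos [ 457.7 -328.5  242.4] jawyaw 65.21 toolY [-0. -0. -1.] j6 -1.94 F [ 0.1 -0.7  0.1] grip 55.6 tip 11.0
wy 0.2 deg (alt 180/-180) then tx 60.66 ty 9.22 tz 18.54 cm  len 64.1
wy 0.0 deg (alt 180/-180) then tx 0.00 ty 8.30 tz 0.00 cm  len 8.3
```

Emit:
jog_arm(
  commands=[
    {"jaw":65,"tx":2.7,"ty":0,"tz":0.8,"wx":0,"wy":0.2,"wz":0},
    {"jaw":65,"tx":4,"ty":0,"tz":1.2,"wx":0,"wy":0,"wz":0},
    {"jaw":65,"tx":4,"ty":0,"tz":1.2,"wx":0,"wy":0,"wz":0},
    {"jaw":65,"tx":4,"ty":0,"tz":1.2,"wx":0,"wy":0,"wz":0},
    {"jaw":65,"tx":4,"ty":0,"tz":1.2,"wx":0,"wy":0,"wz":0},
    {"jaw":65,"tx":4,"ty":0,"tz":1.2,"wx":0,"wy":0,"wz":0},
    {"jaw":65,"tx":4,"ty":0,"tz":1.2,"wx":0,"wy":0,"wz":0},
    {"jaw":65,"tx":4,"ty":0,"tz":1.2,"wx":0,"wy":0,"wz":0},
    {"jaw":65,"tx":4,"ty":0,"tz":1.2,"wx":0,"wy":0,"wz":0},
    {"jaw":65,"tx":4,"ty":0,"tz":1.2,"wx":0,"wy":0,"wz":0},
    {"jaw":65,"tx":4,"ty":0,"tz":1.2,"wx":0,"wy":0,"wz":0},
    {"jaw":65,"tx":4,"ty":0,"tz":1.2,"wx":0,"wy":0,"wz":0},
    {"jaw":65,"tx":4,"ty":2,"tz":1.2,"wx":0,"wy":0,"wz":0},
    {"jaw":65,"tx":4,"ty":2,"tz":1.2,"wx":0,"wy":0,"wz":0},
    {"jaw":65,"tx":4,"ty":2,"tz":1.2,"wx":0,"wy":0,"wz":0},
    {"jaw":65,"tx":2,"ty":1.5,"tz":0.8,"wx":0,"wy":0,"wz":0},
    {"jaw":65,"tx":0,"ty":1.5,"tz":0,"wx":0,"wy":0,"wz":0},
    {"jaw":65,"tx":0,"ty":0,"tz":0,"wx":0,"wy":0,"wz":0},
    {"jaw":65,"tx":0,"ty":0,"tz":0,"wx":0,"wy":0,"wz":0},
  ],
)

```text
time: 6.0
tool_pos: [547.3, 299.0, 152.2]
tool_rot: [0.597, 0.379, -0.38, -0.596]
force: [0.6, 0.6, -0.7]
grip_width: 55.7
```

Run:
```python
from h import *
plan((546,299.5,110,65),(546,299.5,67,None))
for n in("top","scene"):
    im=manip.get_image(n)[:,:,::-1]
    b=(130,180,210,250) if n=="top" else (340,180,440,280)
    cv2.imwrite(f"pics/{n}1.png",over(n,im,[],b,6))
```

```text
t 6.0 pos [547.3 299.  152.2] jawyaw 64.97 toolY [-0.001 -0.001 -1.   ] j6 -0.8 F [ 0.6  0.6 -0.7] grip 55.7 tip 11.0
wy -0.0 deg (alt 180/-180) then tx -0.00 ty 4.22 tz 0.14 cm  len 4.2
wy 0.0 deg (alt 180/-180) then tx 0.00 ty 4.30 tz -0.00 cm  len 4.3
```

View pics/scene1.png

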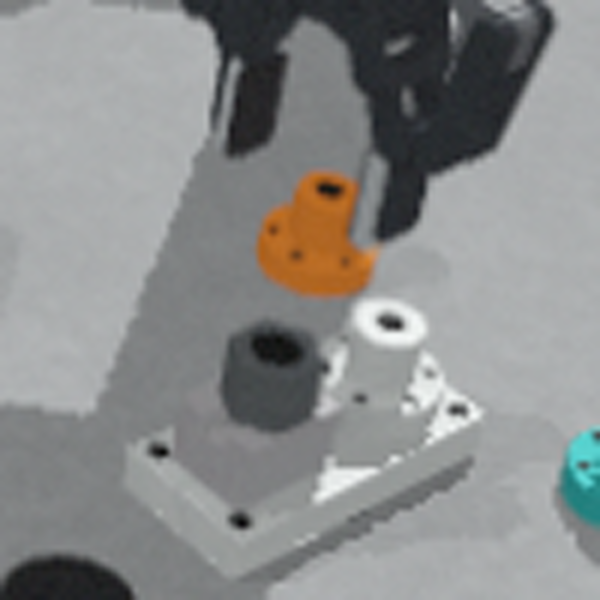

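The scene crop shows the fingers either side of the collar's axis (collar top at about (270,350) in the crop), with the flange to its right. I'll descend now.

Emit:
jog_arm(
  commands=[
    {"jaw":65,"tx":0,"ty":2,"tz":0.1,"wx":0,"wy":0,"wz":0},
    {"jaw":65,"tx":0,"ty":2,"tz":0,"wx":0,"wy":0,"wz":0},
    {"jaw":65,"tx":0,"ty":2,"tz":0,"wx":0,"wy":0,"wz":0},
    {"jaw":65,"tx":0,"ty":1.5,"tz":0,"wx":0,"wy":0,"wz":0},
    {"jaw":65,"tx":0,"ty":1,"tz":0,"wx":0,"wy":0,"wz":0},
    {"jaw":65,"tx":0,"ty":0,"tz":0,"wx":0,"wy":0,"wz":0},
    {"jaw":65,"tx":0,"ty":0,"tz":0,"wx":0,"wy":0,"wz":0},
  ],
)

```text
time: 6.8
tool_pos: [546.8, 300.6, 68.1]
tool_rot: [0.596, 0.381, -0.38, -0.596]
force: [-1.1, -0.3, 0.6]
grip_width: 55.7
```

Run:
```python
from h import *
plan((546,299.5,67,65))
for n in("top","scene"):
    im=manip.get_image(n)[:,:,::-1]
    b=(130,170,210,250) if n=="top" else (340,200,420,280)
    cv2.imwrite(f"pics/{n}2.png",over(n,im,[],b,5))
a=[cv2.imread(f"pics/{n}2.png") for n in("top","scene")];cv2.imwrite("pics/b2.png",np.hstack(a))
```

```text
t 6.8 pos [546.8 300.6  68.1] jawyaw 65.05 toolY [ 0.001  0.    -1.   ] j6 -0.79 F [-1.1 -0.3  0.6] grip 55.7 tip 11.0
wy 0.0 deg (alt 180/-180) then tx -0.14 ty 0.11 tz 0.03 cm  len 0.2
```

View pics/b2.png

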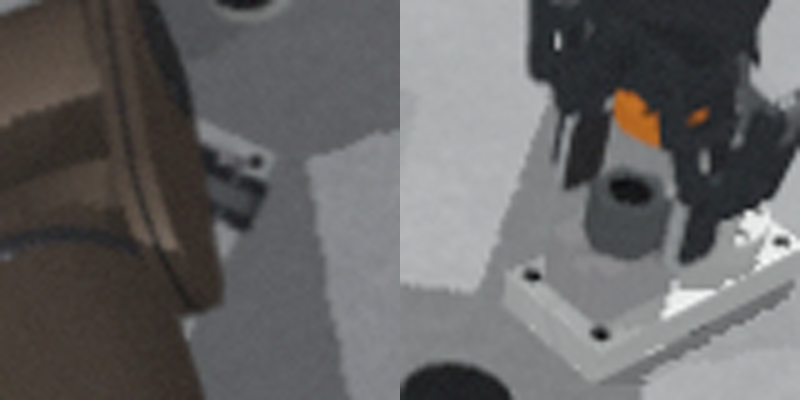

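The fingers straddle the collar, so I'll close.

Emit:
jog_arm(
  commands=[
    {"jaw":65,"tx":-0.1,"ty":0.1,"tz":0,"wx":0,"wy":0,"wz":0},
    {"jaw":45,"tx":0,"ty":0,"tz":0,"wx":0,"wy":0,"wz":0},
    {"jaw":40,"tx":0,"ty":0,"tz":0,"wx":0,"wy":0,"wz":0},
    {"jaw":36,"tx":0,"ty":0,"tz":0,"wx":0,"wy":0,"wz":0},
    {"jaw":32,"tx":0,"ty":0,"tz":0,"wx":0,"wy":0,"wz":0},
    {"jaw":20,"tx":0,"ty":0,"tz":0,"wx":0,"wy":0,"wz":0},
    {"jaw":20,"tx":0,"ty":0,"tz":0,"wx":0,"wy":0,"wz":0},
    {"jaw":20,"tx":0,"ty":0,"tz":0,"wx":0,"wy":0,"wz":0},
  ],
)

```text
time: 7.7
tool_pos: [546.1, 299.8, 66.7]
tool_rot: [0.596, 0.38, -0.38, -0.596]
force: [-0.0, -0.8, 3.0]
grip_width: 28.7
```

Run:
```python
from h import *
plan((546,299.5,67,65))
```

```text
t 7.7 pos [546.1 299.8  66.7] jawyaw 65.06 toolY [ 0.001  0.    -1.   ] j6 -0.8 F [-0.  -0.8  3. ] grip 28.7 tip 11.0
wy 0.1 deg (alt 180/-180) then tx -0.03 ty -0.03 tz -0.00 cm  len 0.0
```

Emit:
jog_arm(
  commands=[
    {"jaw":20,"tx":0,"ty":-0.5,"tz":0,"wx":0,"wy":0,"wz":0},
    {"jaw":20,"tx":0,"ty":-1,"tz":0,"wx":0,"wy":0,"wz":0},
    {"jaw":20,"tx":0,"ty":-2,"tz":0,"wx":0,"wy":0,"wz":0},
    {"jaw":20,"tx":0,"ty":-2,"tz":0,"wx":0,"wy":0,"wz":0},
    {"jaw":20,"tx":0,"ty":-2,"tz":0,"wx":0,"wy":0,"wz":0},
    {"jaw":20,"tx":0,"ty":-1.5,"tz":0,"wx":0,"wy":0,"wz":0},
    {"jaw":20,"tx":0,"ty":0,"tz":0,"wx":0,"wy":0,"wz":0},
  ],
)

```text
time: 8.4
tool_pos: [547.4, 300.3, 159.6]
tool_rot: [0.597, 0.382, -0.378, -0.596]
force: [0.5, 0.0, -0.7]
grip_width: 28.9
```

Run:
```python
from h import *
plan((500,-40,120,65),(500,-40,37,None))
for n in("top","scene"):
    im=manip.get_image(n)[:,:,::-1]
    b=(130,170,210,250) if n=="top" else (340,180,440,280)
    cv2.imwrite(f"pics/{n}3.png",cv2.resize(over(n,im,[],b,5),(400,400)))
a=[cv2.imread(f"pics/{n}3.png") for n in("top","scene")];cv2.imwrite("pics/b3.png",np.hstack(a))
```

```text
t 8.4 pos [547.4 300.3 159.6] jawyaw 65.06 toolY [ 0.005  0.002 -1.   ] j6 -0.8 F [ 0.5  0.  -0.7] grip 28.9 tip 11.0
wy 0.1 deg (alt 180/-180) then tx -32.86 ty 3.87 tz -10.07 cm  len 34.6
wy 0.0 deg (alt 180/-180) then tx -0.03 ty 8.30 tz 0.03 cm  len 8.3
```

View pics/b3.png

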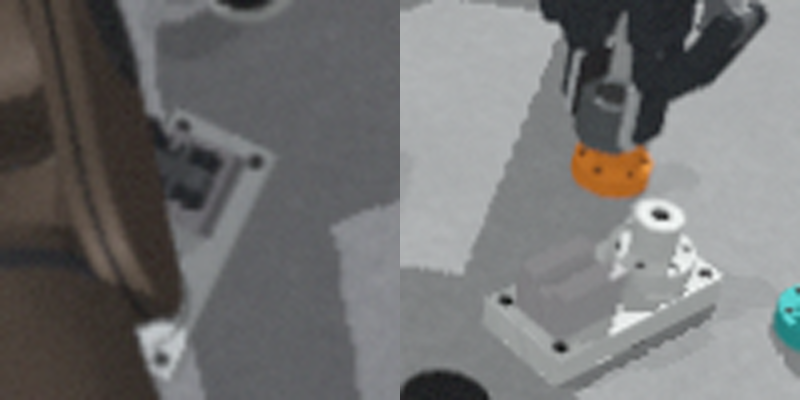

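The scene crop shows the collar held at about (605,110). The block and flange stayed on the plate, with the block's slot visible.

Emit:
jog_arm(
  commands=[
    {"jaw":20,"tx":-2,"ty":0,"tz":-0.6,"wx":0,"wy":0,"wz":0},
    {"jaw":20,"tx":-3,"ty":0,"tz":-0.9,"wx":0,"wy":0,"wz":0},
    {"jaw":20,"tx":-3,"ty":0,"tz":-0.9,"wx":0,"wy":0,"wz":0},
    {"jaw":20,"tx":-3,"ty":0,"tz":-0.9,"wx":0,"wy":0,"wz":0},
    {"jaw":20,"tx":-3,"ty":0,"tz":-0.9,"wx":0,"wy":0,"wz":0},
    {"jaw":20,"tx":-3,"ty":0,"tz":-0.9,"wx":0,"wy":0,"wz":0},
    {"jaw":20,"tx":-3,"ty":0,"tz":-0.9,"wx":0,"wy":0,"wz":0},
    {"jaw":20,"tx":-3,"ty":0,"tz":-0.9,"wx":0,"wy":0,"wz":0},
    {"jaw":20,"tx":-3,"ty":1,"tz":-0.9,"wx":0,"wy":0,"wz":0},
    {"jaw":20,"tx":-3,"ty":2,"tz":-0.9,"wx":0,"wy":0,"wz":0},
    {"jaw":20,"tx":-2.4,"ty":2,"tz":-0.8,"wx":0,"wy":0,"wz":0},
    {"jaw":20,"tx":-1.5,"ty":2,"tz":-0.6,"wx":0,"wy":0,"wz":0},
    {"jaw":20,"tx":0,"ty":1.5,"tz":0,"wx":0,"wy":0,"wz":0},
    {"jaw":20,"tx":0,"ty":0,"tz":0,"wx":0,"wy":0,"wz":0},
    {"jaw":20,"tx":0,"ty":0,"tz":0,"wx":0,"wy":0,"wz":0},
  ],
)

```text
time: 10.0
tool_pos: [497.9, -40.9, 70.4]
tool_rot: [-0.595, -0.38, 0.381, 0.597]
force: [-0.2, -1.0, -0.1]
grip_width: 28.7
```

Run:
```python
from h import *
plan((500,-40,37,65))
co=(500,-40,-25)
s,R=st();z=s["tool_pos"][2]-16.7;x,y=s["tool_pos"][:2]
for n in("top","scene"):
    im=manip.get_image(n)[:,:,::-1].copy(); cv2.imwrite(f"pics/{n}4f.png",im)
    b=(258,180,338,260) if n=="top" else (220,140,300,220)
    P=[(rect(500,-40,20,76,76,6),(0,255,0)),(ngon(x,y,z+26,17.32,6,-25),(255,0,255)),(ngon(x,y,z,17.32,6,-25),(0,0,255))]
    cv2.imwrite(f"pics/{n}4.png",over(n,im,P,b,5))
a=[cv2.imread(f"pics/{n}4.png") for n in("top","scene")];cv2.imwrite("pics/b4.png",np.hstack(a))
```

```text
t 10.0 pos [497.9 -40.9  70.4] jawyaw 65.06 toolY [-0.002  0.001 -1.   ] j6 -1.42 F [-0.2 -1.  -0.1] grip 28.7 tip 11.0
wy 0.1 deg (alt 180/-180) then tx 0.17 ty 3.34 tz -0.16 cm  len 3.3
t 10.0 pos [497.9 -40.9  70.4] jawyaw 65.06 toolY [-0.002  0.001 -1.   ] j6 -1.42 F [-0.2 -1.  -0.1] grip 28.7 tip 11.0
```

View pics/b4.png

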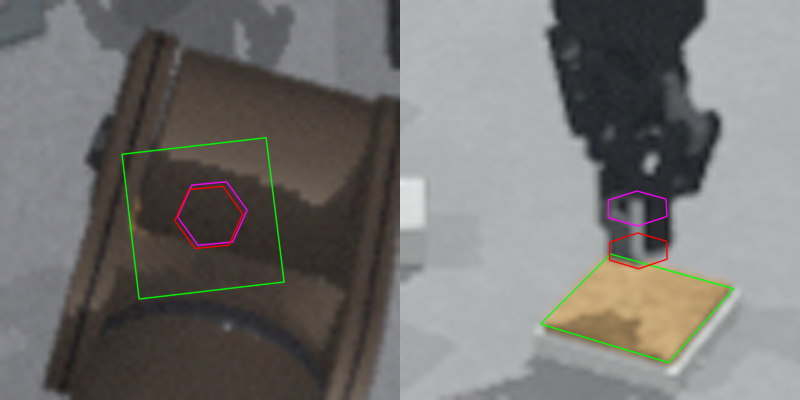

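The scene view matches: held collar near (638,215), and the cork outline fits. I'll lower it.

Emit:
jog_arm(
  commands=[
    {"jaw":20,"tx":0.2,"ty":0.5,"tz":-0.15,"wx":0,"wy":0,"wz":0},
    {"jaw":20,"tx":0,"ty":1,"tz":0,"wx":0,"wy":0,"wz":0},
    {"jaw":20,"tx":0,"ty":0.8,"tz":0,"wx":0,"wy":0,"wz":0},
    {"jaw":20,"tx":0,"ty":0.5,"tz":0,"wx":0,"wy":0,"wz":0},
    {"jaw":20,"tx":0,"ty":0.2,"tz":0,"wx":0,"wy":0,"wz":0},
    {"jaw":20,"tx":0,"ty":0,"tz":0,"wx":0,"wy":0,"wz":0},
    {"jaw":20,"tx":0,"ty":0,"tz":0,"wx":0,"wy":0,"wz":0},
  ],
)

```text
time: 10.8
tool_pos: [501.1, -40.1, 41.5]
tool_rot: [0.596, 0.38, -0.38, -0.596]
force: [0.3, -1.2, -1.9]
grip_width: 28.8
```

Emit:
jog_arm(
  commands=[
    {"jaw":20,"tx":0,"ty":0.1,"tz":0,"wx":0,"wy":0,"wz":0},
    {"jaw":20,"tx":0,"ty":0.05,"tz":0,"wx":0,"wy":0,"wz":0},
    {"jaw":20,"tx":0,"ty":0,"tz":0,"wx":0,"wy":0,"wz":0},
  ],
)

```text
time: 11.1
tool_pos: [500.9, -40.0, 39.9]
tool_rot: [0.596, 0.38, -0.38, -0.596]
force: [-0.1, -0.1, -1.4]
grip_width: 28.7
```

Emit:
jog_arm(
  commands=[
    {"jaw":20,"tx":0,"ty":0.1,"tz":0,"wx":0,"wy":0,"wz":0},
    {"jaw":20,"tx":0,"ty":0.1,"tz":0,"wx":0,"wy":0,"wz":0},
    {"jaw":20,"tx":0,"ty":0,"tz":0,"wx":0,"wy":0,"wz":0},
  ],
)

```text
time: 11.4
tool_pos: [500.7, -40.0, 37.6]
tool_rot: [-0.596, -0.38, 0.38, 0.596]
force: [-0.0, 0.1, -1.0]
grip_width: 28.5
```

Emit:
jog_arm(
  commands=[
    {"jaw":20,"tx":0,"ty":0.05,"tz":0,"wx":0,"wy":0,"wz":0},
    {"jaw":20,"tx":0,"ty":0.05,"tz":0,"wx":0,"wy":0,"wz":0},
    {"jaw":20,"tx":0,"ty":0,"tz":0,"wx":0,"wy":0,"wz":0},
  ],
)

```text
time: 11.7
tool_pos: [500.9, -40.0, 36.8]
tool_rot: [0.596, 0.38, -0.38, -0.596]
force: [-0.1, 0.3, -1.4]
grip_width: 28.8
```

Emit:
jog_arm(
  commands=[
    {"jaw":20,"tx":0,"ty":0.05,"tz":0,"wx":0,"wy":0,"wz":0},
    {"jaw":20,"tx":0,"ty":0,"tz":0,"wx":0,"wy":0,"wz":0},
  ],
)

```text
time: 11.9
tool_pos: [500.9, -40.0, 36.7]
tool_rot: [-0.596, -0.38, 0.38, 0.596]
force: [-2.1, -0.0, 2.1]
grip_width: 28.7
```

Emit:
jog_arm(
  commands=[
    {"jaw":20,"tx":0,"ty":0.05,"tz":0,"wx":0,"wy":0,"wz":0},
    {"jaw":20,"tx":0,"ty":0,"tz":0,"wx":0,"wy":0,"wz":0},
  ],
)

```text
time: 12.1
tool_pos: [500.9, -40.0, 36.7]
tool_rot: [-0.596, -0.38, 0.381, 0.596]
force: [-3.0, 0.4, 7.0]
grip_width: 28.7
```

Contact (+7 N). Release and lift.

Emit:
jog_arm(
  commands=[
    {"jaw":40,"tx":0,"ty":0,"tz":0,"wx":0,"wy":0,"wz":0},
    {"jaw":55,"tx":0,"ty":0,"tz":0,"wx":0,"wy":0,"wz":0},
    {"jaw":65,"tx":0,"ty":0,"tz":0,"wx":0,"wy":0,"wz":0},
    {"jaw":65,"tx":0,"ty":0,"tz":0,"wx":0,"wy":0,"wz":0},
    {"jaw":65,"tx":0,"ty":-1,"tz":0,"wx":0,"wy":0,"wz":0},
    {"jaw":65,"tx":0,"ty":-3,"tz":0,"wx":0,"wy":0,"wz":0},
    {"jaw":65,"tx":0,"ty":-4,"tz":0,"wx":0,"wy":0,"wz":0},
    {"jaw":65,"tx":0,"ty":-4,"tz":0,"wx":0,"wy":0,"wz":0},
    {"jaw":65,"tx":0,"ty":0,"tz":0,"wx":0,"wy":0,"wz":0},
  ],
)

```text
time: 13.0
tool_pos: [505.1, -41.1, 163.4]
tool_rot: [0.6, 0.384, -0.377, -0.592]
force: [-0.2, 0.2, -0.2]
grip_width: 56.0
```

```bash
cat > look.py <<'E'
from h import *
import sys
def look(tag,bt,bs,P=[],s=5):
    a=[]
    for n,b in(("top",bt),("scene",bs)):
        im=manip.get_image(n)[:,:,::-1].copy(); cv2.imwrite(f"pics/{n}_{tag}.png",im)
        a.append(cv2.resize(over(n,im,P,b,s),(400,400)))
    cv2.imwrite(f"pics/b_{tag}.png",np.hstack(a))
E
python3 - <<'E'
from look import *
plan((486,324.5,150,65))
P=[(ngon(500,-40,46,17.32,6,-25),(255,0,255)),(rect(500,-40,20,76,76,6),(0,255,0))]
look("5",(258,180,338,260),(220,140,320,240),P)
im=cv2.imread("pics/scene_5.png");t=cv2.imread("pics/top_5.png")
cv2.imwrite("pics/st5.png",np.hstack([over("scene",im,[],(355,222,425,282),6)[:360,:420],over("top",t,[],(135,185,195,245),6)]))
E
```

```text
t 13.0 pos [505.1 -41.1 163.4] jawyaw 65.07 toolY [ 0.013 -0.004 -1.   ] j6 -1.42 F [-0.2  0.2 -0.2] grip 56.0 tip 11.0
wy 0.1 deg (alt 180/-180) then tx 32.33 ty 1.17 tz 17.20 cm  len 36.6
```

View pics/b_5.png

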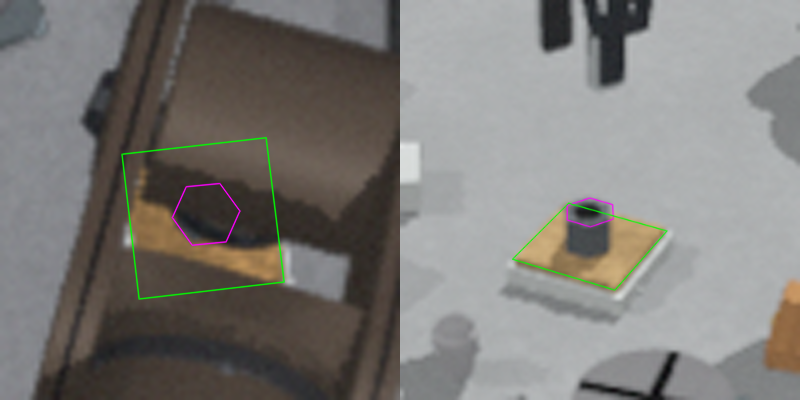

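View pics/st5.png

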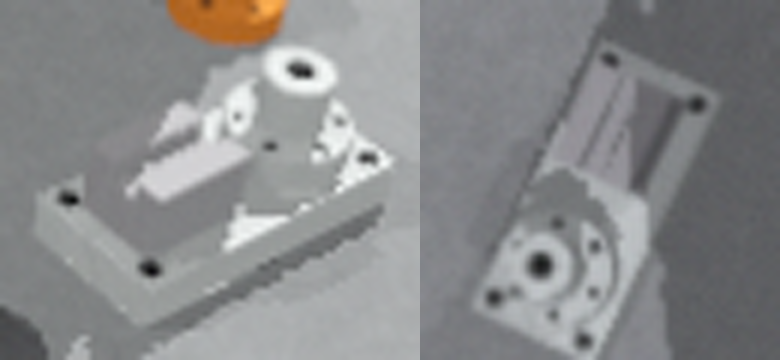

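The collar stands upright in the middle of the cork. Next is the flange.

Emit:
jog_arm(
  commands=[
    {"jaw":65,"tx":2,"ty":0,"tz":1,"wx":0,"wy":0,"wz":0},
    {"jaw":65,"tx":3,"ty":0,"tz":1.6,"wx":0,"wy":0,"wz":0},
    {"jaw":65,"tx":3,"ty":0,"tz":1.6,"wx":0,"wy":0,"wz":0},
    {"jaw":65,"tx":3,"ty":0,"tz":1.6,"wx":0,"wy":0,"wz":0},
    {"jaw":65,"tx":3,"ty":0,"tz":1.6,"wx":0,"wy":0,"wz":0},
    {"jaw":65,"tx":3,"ty":0,"tz":1.6,"wx":0,"wy":0,"wz":0},
    {"jaw":65,"tx":3,"ty":0,"tz":1.6,"wx":0,"wy":0,"wz":0},
    {"jaw":65,"tx":3,"ty":0,"tz":1.6,"wx":0,"wy":0,"wz":0},
    {"jaw":65,"tx":3,"ty":0,"tz":1.6,"wx":0,"wy":0,"wz":0},
    {"jaw":65,"tx":3,"ty":0,"tz":1.6,"wx":0,"wy":0,"wz":0},
    {"jaw":65,"tx":2,"ty":0,"tz":1,"wx":0,"wy":0,"wz":0},
    {"jaw":65,"tx":1.3,"ty":1,"tz":0.8,"wx":0,"wy":0,"wz":0},
    {"jaw":65,"tx":0,"ty":2,"tz":0,"wx":0,"wy":0,"wz":0},
    {"jaw":65,"tx":0,"ty":1,"tz":0,"wx":0,"wy":0,"wz":0},
    {"jaw":65,"tx":0,"ty":0,"tz":0,"wx":0,"wy":0,"wz":0},
    {"jaw":65,"tx":0,"ty":0,"tz":0,"wx":0,"wy":0,"wz":0},
  ],
)

```text
time: 14.7
tool_pos: [480.9, 324.7, 115.1]
tool_rot: [-0.596, -0.379, 0.381, 0.596]
force: [0.7, -0.2, -1.1]
grip_width: 55.4
```

Run:
```python
from look import *
plan((486,324.5,49,65))
look("6",(130,170,210,250),(340,180,440,280))
```

```text
t 14.7 pos [480.9 324.7 115.1] jawyaw 65.01 toolY [-0.001 -0.001 -1.   ] j6 -0.72 F [ 0.7 -0.2 -1.1] grip 55.4 tip 11.0
wy 0.0 deg (alt 180/-180) then tx 0.21 ty 6.61 tz -0.48 cm  len 6.6
```

View pics/b_6.png

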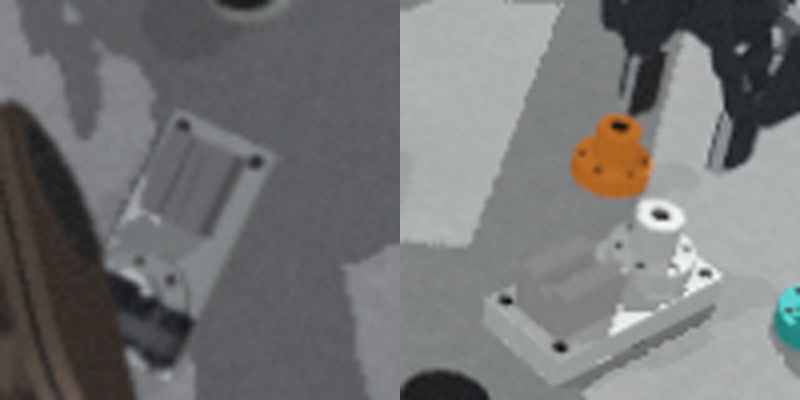

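The fingers are above the flange hub (scene crop (660,215)), either side of it. Correct by tx 0.2, tz -0.5 and descend.

Emit:
jog_arm(
  commands=[
    {"jaw":65,"tx":0.2,"ty":1,"tz":-0.5,"wx":0,"wy":0,"wz":0},
    {"jaw":65,"tx":0,"ty":2,"tz":0,"wx":0,"wy":0,"wz":0},
    {"jaw":65,"tx":0,"ty":2,"tz":0,"wx":0,"wy":0,"wz":0},
    {"jaw":65,"tx":0,"ty":1,"tz":0,"wx":0,"wy":0,"wz":0},
    {"jaw":65,"tx":0,"ty":0.4,"tz":0,"wx":0,"wy":0,"wz":0},
    {"jaw":65,"tx":0,"ty":0,"tz":0,"wx":0,"wy":0,"wz":0},
    {"jaw":65,"tx":0,"ty":0,"tz":0,"wx":0,"wy":0,"wz":0},
  ],
)

```text
time: 15.5
tool_pos: [487.3, 325.4, 52.8]
tool_rot: [0.596, 0.381, -0.38, -0.596]
force: [-0.4, -0.3, 0.6]
grip_width: 55.5
```

Run:
```python
from look import *
plan((486,324.5,49,65))
look("7",(130,170,210,250),(350,200,430,280))
```

```text
t 15.5 pos [487.3 325.4  52.8] jawyaw 65.06 toolY [ 0.002  0.001 -1.   ] j6 -0.72 F [-0.4 -0.3  0.6] grip 55.5 tip 11.0
wy 0.1 deg (alt 180/-180) then tx -0.13 ty 0.38 tz 0.08 cm  len 0.4
```

View pics/b_7.png

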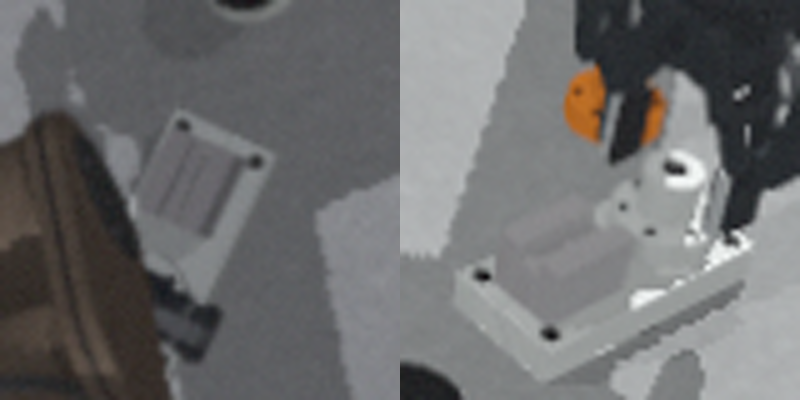

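Emit:
jog_arm(
  commands=[
    {"jaw":60,"tx":-0.1,"ty":0.25,"tz":0.05,"wx":0,"wy":0,"wz":0},
    {"jaw":45,"tx":0,"ty":0,"tz":0,"wx":0,"wy":0,"wz":0},
    {"jaw":38,"tx":0,"ty":0,"tz":0,"wx":0,"wy":0,"wz":0},
    {"jaw":34,"tx":0,"ty":0,"tz":0,"wx":0,"wy":0,"wz":0},
    {"jaw":30,"tx":0,"ty":0,"tz":0,"wx":0,"wy":0,"wz":0},
    {"jaw":18,"tx":0,"ty":0,"tz":0,"wx":0,"wy":0,"wz":0},
    {"jaw":18,"tx":0,"ty":0,"tz":0,"wx":0,"wy":0,"wz":0},
    {"jaw":18,"tx":0,"ty":0,"tz":0,"wx":0,"wy":0,"wz":0},
  ],
)

```text
time: 16.4
tool_pos: [485.8, 324.5, 49.7]
tool_rot: [0.596, 0.38, -0.38, -0.596]
force: [-1.3, -1.0, 2.2]
grip_width: 25.7
```

Emit:
jog_arm(
  commands=[
    {"jaw":18,"tx":0,"ty":-0.5,"tz":0,"wx":0,"wy":0,"wz":0},
    {"jaw":18,"tx":0,"ty":-1,"tz":0,"wx":0,"wy":0,"wz":0},
    {"jaw":18,"tx":0,"ty":-2,"tz":0,"wx":0,"wy":0,"wz":0},
    {"jaw":18,"tx":0,"ty":-2,"tz":0,"wx":0,"wy":0,"wz":0},
    {"jaw":18,"tx":0,"ty":-2,"tz":0,"wx":0,"wy":0,"wz":0},
    {"jaw":18,"tx":0,"ty":-2,"tz":0,"wx":0,"wy":0,"wz":0},
    {"jaw":18,"tx":0,"ty":-1,"tz":0,"wx":0,"wy":0,"wz":0},
    {"jaw":18,"tx":0,"ty":0,"tz":0,"wx":0,"wy":0,"wz":0},
    {"jaw":18,"tx":0,"ty":0,"tz":0,"wx":0,"wy":0,"wz":0},
  ],
)

```text
time: 17.3
tool_pos: [485.2, 324.2, 153.7]
tool_rot: [-0.596, -0.38, 0.381, 0.596]
force: [-0.8, -0.2, -1.1]
grip_width: 25.8
```

Run:
```python
from look import *
plan((637,97,130,65),(637,97,64,None))
look("8",(130,170,210,250),(350,180,450,280))
```

```text
t 17.3 pos [485.2 324.2 153.7] jawyaw 65.06 toolY [-0.001 -0.    -1.   ] j6 -0.72 F [-0.8 -0.2 -1.1] grip 25.8 tip 11.0
wy 0.1 deg (alt 180/-180) then tx -14.18 ty 2.37 tz -23.36 cm  len 27.4
wy 0.0 deg (alt 180/-180) then tx 0.00 ty 6.60 tz -0.00 cm  len 6.6
```

View pics/b_8.png

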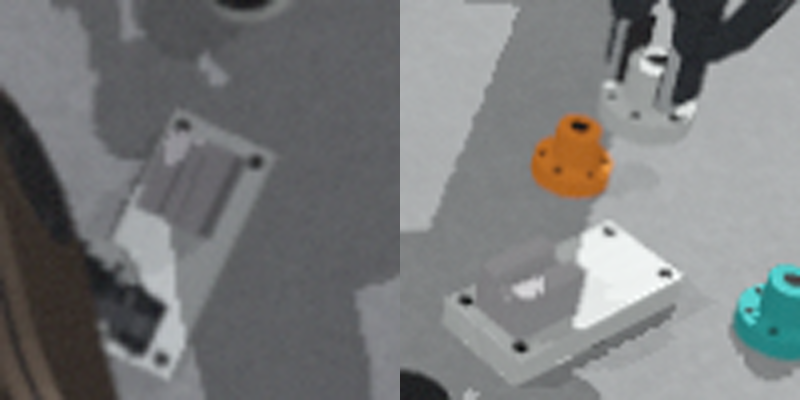

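The flange is held (scene crop (650,95)), and only the block is left on the plate. Moving to the rotary table.

Emit:
jog_arm(
  commands=[
    {"jaw":18,"tx":-1,"ty":0,"tz":-1.6,"wx":0,"wy":0,"wz":0},
    {"jaw":18,"tx":-1.6,"ty":0,"tz":-2.6,"wx":0,"wy":0,"wz":0},
    {"jaw":18,"tx":-1.6,"ty":0,"tz":-2.6,"wx":0,"wy":0,"wz":0},
    {"jaw":18,"tx":-1.6,"ty":0,"tz":-2.6,"wx":0,"wy":0,"wz":0},
    {"jaw":18,"tx":-1.6,"ty":0,"tz":-2.6,"wx":0,"wy":0,"wz":0},
    {"jaw":18,"tx":-1.6,"ty":0,"tz":-2.6,"wx":0,"wy":0,"wz":0},
    {"jaw":18,"tx":-1.6,"ty":0,"tz":-2.6,"wx":0,"wy":0,"wz":0},
    {"jaw":18,"tx":-1.6,"ty":0,"tz":-2.6,"wx":0,"wy":0,"wz":0},
    {"jaw":18,"tx":-1.2,"ty":0.5,"tz":-2.2,"wx":0,"wy":0,"wz":0},
    {"jaw":18,"tx":-0.8,"ty":1,"tz":-1.4,"wx":0,"wy":0,"wz":0},
    {"jaw":18,"tx":0,"ty":1,"tz":0,"wx":0,"wy":0,"wz":0},
    {"jaw":18,"tx":0,"ty":1,"tz":0,"wx":0,"wy":0,"wz":0},
    {"jaw":18,"tx":0,"ty":0,"tz":0,"wx":0,"wy":0,"wz":0},
    {"jaw":18,"tx":0,"ty":0,"tz":0,"wx":0,"wy":0,"wz":0},
  ],
)

```text
time: 18.8
tool_pos: [636.9, 98.1, 118.4]
tool_rot: [-0.595, -0.38, 0.381, 0.596]
force: [-0.9, 0.3, -0.6]
grip_width: 25.9
```

Run:
```python
from look import *
plan((637,97,74,65))
s,R=st();x,y,z=s["tool_pos"];z-=29.7
look("9",(200,130,280,210),(230,190,330,290),[(ngon(637,97,44,46,40,0),(0,255,0)),(ngon(x,y,z,25,40,0),(0,0,255)),(ngon(x,y,z+14,25,40,0),(255,0,255))])
```

```text
t 18.8 pos [636.9  98.1 118.4] jawyaw 65.14 toolY [-0.002  0.    -1.   ] j6 -1.14 F [-0.9  0.3 -0.6] grip 25.9 tip 11.0
wy 0.1 deg (alt 180/-180) then tx -0.10 ty 4.44 tz -0.07 cm  len 4.4
t 18.8 pos [636.9  98.1 118.4] jawyaw 65.14 toolY [-0.002  0.    -1.   ] j6 -1.14 F [-0.9  0.3 -0.6] grip 25.9 tip 11.0
```

View pics/b_9.png

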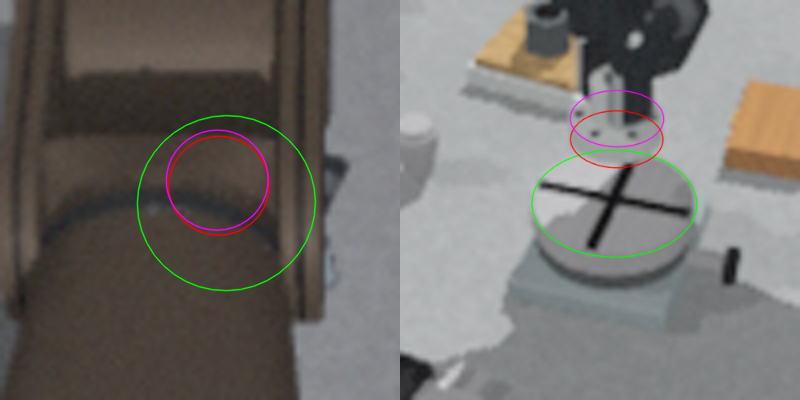

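Good fit: the predicted discs lie on the picture's flange and the table circle on the disc. Lowering.

Emit:
jog_arm(
  commands=[
    {"jaw":18,"tx":-0.1,"ty":1,"tz":-0.05,"wx":0,"wy":0,"wz":0},
    {"jaw":18,"tx":0,"ty":1,"tz":0,"wx":0,"wy":0,"wz":0},
    {"jaw":18,"tx":0,"ty":0.8,"tz":0,"wx":0,"wy":0,"wz":0},
    {"jaw":18,"tx":0,"ty":0.5,"tz":0,"wx":0,"wy":0,"wz":0},
    {"jaw":18,"tx":0,"ty":0.3,"tz":0,"wx":0,"wy":0,"wz":0},
    {"jaw":18,"tx":0,"ty":0.2,"tz":0,"wx":0,"wy":0,"wz":0},
    {"jaw":18,"tx":0,"ty":0,"tz":0,"wx":0,"wy":0,"wz":0},
    {"jaw":18,"tx":0,"ty":0,"tz":0,"wx":0,"wy":0,"wz":0},
    {"jaw":18,"tx":0,"ty":0,"tz":0,"wx":0,"wy":0,"wz":0},
  ],
)

```text
time: 19.8
tool_pos: [638.3, 95.8, 81.8]
tool_rot: [0.596, 0.381, -0.38, -0.596]
force: [-0.0, 0.2, -1.1]
grip_width: 25.9
```

Emit:
jog_arm(
  commands=[
    {"jaw":18,"tx":0,"ty":0.1,"tz":0,"wx":0,"wy":0,"wz":0},
    {"jaw":18,"tx":0,"ty":0.05,"tz":0,"wx":0,"wy":0,"wz":0},
    {"jaw":18,"tx":0,"ty":0,"tz":0,"wx":0,"wy":0,"wz":0},
  ],
)

```text
time: 20.1
tool_pos: [637.9, 95.9, 79.7]
tool_rot: [-0.596, -0.38, 0.38, 0.596]
force: [-0.1, -0.9, -1.1]
grip_width: 25.8
```

Emit:
jog_arm(
  commands=[
    {"jaw":18,"tx":0.05,"ty":0.2,"tz":0.1,"wx":0,"wy":0,"wz":0},
    {"jaw":18,"tx":0,"ty":0.15,"tz":0,"wx":0,"wy":0,"wz":0},
    {"jaw":18,"tx":0,"ty":0.1,"tz":0,"wx":0,"wy":0,"wz":0},
    {"jaw":18,"tx":0,"ty":0,"tz":0,"wx":0,"wy":0,"wz":0},
    {"jaw":18,"tx":0,"ty":0,"tz":0,"wx":0,"wy":0,"wz":0},
  ],
)

```text
time: 20.6
tool_pos: [637.3, 96.7, 75.3]
tool_rot: [-0.596, -0.38, 0.38, 0.596]
force: [0.6, 0.0, -0.4]
grip_width: 25.6
```

Emit:
jog_arm(
  commands=[
    {"jaw":18,"tx":0,"ty":0.05,"tz":0,"wx":0,"wy":0,"wz":0},
    {"jaw":18,"tx":0,"ty":0,"tz":0,"wx":0,"wy":0,"wz":0},
  ],
)

```text
time: 20.8
tool_pos: [637.3, 96.7, 74.8]
tool_rot: [0.596, 0.38, -0.38, -0.596]
force: [-0.1, 0.4, -1.5]
grip_width: 25.7
```

Emit:
jog_arm(
  commands=[
    {"jaw":18,"tx":0,"ty":0.05,"tz":0,"wx":0,"wy":0,"wz":0},
    {"jaw":18,"tx":0,"ty":0,"tz":0,"wx":0,"wy":0,"wz":0},
  ],
)

```text
time: 21.0
tool_pos: [637.2, 96.7, 74.3]
tool_rot: [-0.596, -0.38, 0.38, 0.596]
force: [-0.2, 0.4, -1.2]
grip_width: 25.9
```

Emit:
jog_arm(
  commands=[
    {"jaw":18,"tx":0,"ty":0.05,"tz":0,"wx":0,"wy":0,"wz":0},
    {"jaw":18,"tx":0,"ty":0,"tz":0,"wx":0,"wy":0,"wz":0},
  ],
)

```text
time: 21.2
tool_pos: [637.2, 96.7, 73.8]
tool_rot: [-0.596, -0.38, 0.38, 0.596]
force: [0.4, -0.2, -2.6]
grip_width: 25.8
```

Emit:
jog_arm(
  commands=[
    {"jaw":18,"tx":0,"ty":0.05,"tz":0,"wx":0,"wy":0,"wz":0},
    {"jaw":18,"tx":0,"ty":0,"tz":0,"wx":0,"wy":0,"wz":0},
  ],
)

```text
time: 21.4
tool_pos: [637.3, 96.7, 73.8]
tool_rot: [-0.596, -0.38, 0.38, 0.596]
force: [-1.6, 0.0, 1.9]
grip_width: 25.6
```

Emit:
jog_arm(
  commands=[
    {"jaw":36,"tx":0,"ty":0,"tz":0,"wx":0,"wy":0,"wz":0},
    {"jaw":50,"tx":0,"ty":0,"tz":0,"wx":0,"wy":0,"wz":0},
    {"jaw":65,"tx":0,"ty":0,"tz":0,"wx":0,"wy":0,"wz":0},
    {"jaw":65,"tx":0,"ty":0,"tz":0,"wx":0,"wy":0,"wz":0},
    {"jaw":65,"tx":0,"ty":-1,"tz":0,"wx":0,"wy":0,"wz":0},
    {"jaw":65,"tx":0,"ty":-2,"tz":0,"wx":0,"wy":0,"wz":0},
    {"jaw":65,"tx":0,"ty":-3,"tz":0,"wx":0,"wy":0,"wz":0},
    {"jaw":65,"tx":0,"ty":-3,"tz":0,"wx":0,"wy":0,"wz":0},
    {"jaw":65,"tx":0,"ty":0,"tz":0,"wx":0,"wy":0,"wz":0},
  ],
)

```text
time: 22.3
tool_pos: [640.7, 96.8, 170.3]
tool_rot: [0.598, 0.384, -0.377, -0.594]
force: [-0.3, -0.1, 0.7]
grip_width: 55.7
```

Run:
```python
from look import *
look("10",(130,170,210,250),(230,190,330,290),[(ngon(637,97,44,46,40,0),(0,255,0)),(ngon(637,97,58,25,40,0),(255,0,255))])
t=cv2.imread("pics/top_10.png")
a=ortho("top",t,517,310.5,20,75,400);b=ortho("top",t,546,298,50,40,400)
cv2.imwrite("pics/pl10.png",np.hstack([a,b]))
st()
```

```text
t 22.4 pos [637.9  96.7 165. ] jawyaw 65.06 toolY [ 0.003  0.    -1.   ] j6 -1.14 F [-0.2 -1.2 -0.9] grip 55.4 tip 11.0
```

View pics/b_10.png

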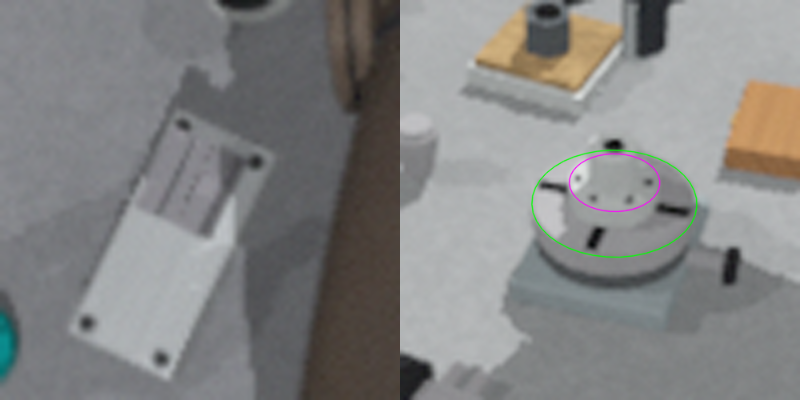

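View pics/pl10.png

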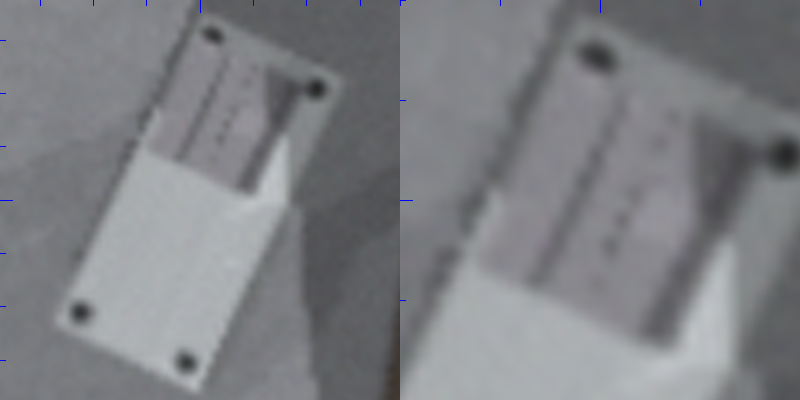

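The flange sits centred on the rotary disc. The plate holes and block edges in the orthophoto give plate centre (517.1,310.9) with yaw -25.4°, and block at about (546,297) with yaw -25°.

Run:
```python
from look import *
plan((546,297,120,65),(546,297,37,None))
```

```text
t 22.4 pos [637.9  96.7 165. ] jawyaw 65.06 toolY [ 0.003  0.    -1.   ] j6 -1.14 F [-0.2 -1.2 -0.9] grip 55.4 tip 11.0
wy 0.1 deg (alt 180/-180) then tx 14.26 ty 4.47 tz 16.81 cm  len 22.5
wy 0.0 deg (alt 180/-180) then tx -0.01 ty 8.30 tz 0.02 cm  len 8.3
```

Emit:
jog_arm(
  commands=[
    {"jaw":65,"tx":1.5,"ty":0,"tz":1.8,"wx":0,"wy":0,"wz":0},
    {"jaw":65,"tx":2,"ty":0,"tz":2.4,"wx":0,"wy":0,"wz":0},
    {"jaw":65,"tx":2,"ty":0,"tz":2.4,"wx":0,"wy":0,"wz":0},
    {"jaw":65,"tx":2,"ty":0,"tz":2.4,"wx":0,"wy":0,"wz":0},
    {"jaw":65,"tx":2,"ty":0,"tz":2.4,"wx":0,"wy":0,"wz":0},
    {"jaw":65,"tx":2,"ty":0,"tz":2.4,"wx":0,"wy":0,"wz":0},
    {"jaw":65,"tx":1.5,"ty":1,"tz":1.8,"wx":0,"wy":0,"wz":0},
    {"jaw":65,"tx":1,"ty":2,"tz":1,"wx":0,"wy":0,"wz":0},
    {"jaw":65,"tx":0.3,"ty":2,"tz":0.2,"wx":0,"wy":0,"wz":0},
    {"jaw":65,"tx":0,"ty":2,"tz":0,"wx":0,"wy":0,"wz":0},
    {"jaw":65,"tx":0,"ty":1,"tz":0,"wx":0,"wy":0,"wz":0},
    {"jaw":65,"tx":0,"ty":0,"tz":0,"wx":0,"wy":0,"wz":0},
    {"jaw":65,"tx":0,"ty":0,"tz":0,"wx":0,"wy":0,"wz":0},
  ],
)

```text
time: 23.7
tool_pos: [545.3, 297.0, 83.2]
tool_rot: [-0.596, -0.38, 0.38, 0.596]
force: [0.7, -0.2, 0.2]
grip_width: 55.7
```

Run:
```python
from look import *
plan((546,297,37,65))
look("11",(130,170,210,250),(340,190,430,280))
```

```text
t 23.7 pos [545.3 297.   83.2] jawyaw 65.04 toolY [-0. -0. -1.] j6 -0.8 F [ 0.7 -0.2  0.2] grip 55.7 tip 11.0
wy 0.0 deg (alt 180/-180) then tx 0.03 ty 4.62 tz -0.07 cm  len 4.6
```

View pics/b_11.png

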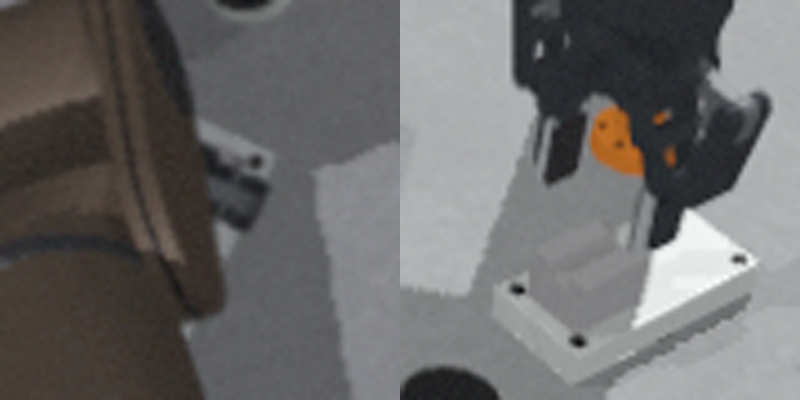

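The fingers sit above the block's two long sides. Descend and close.

Emit:
jog_arm(
  commands=[
    {"jaw":65,"tx":0,"ty":1,"tz":-0.05,"wx":0,"wy":0,"wz":0},
    {"jaw":65,"tx":0,"ty":1.5,"tz":0,"wx":0,"wy":0,"wz":0},
    {"jaw":65,"tx":0,"ty":1,"tz":0,"wx":0,"wy":0,"wz":0},
    {"jaw":65,"tx":0,"ty":0.7,"tz":0,"wx":0,"wy":0,"wz":0},
    {"jaw":65,"tx":0,"ty":0.4,"tz":0,"wx":0,"wy":0,"wz":0},
    {"jaw":65,"tx":0,"ty":0,"tz":0,"wx":0,"wy":0,"wz":0},
    {"jaw":65,"tx":0,"ty":0,"tz":0,"wx":0,"wy":0,"wz":0},
    {"jaw":65,"tx":0,"ty":0,"tz":0,"wx":0,"wy":0,"wz":0},
  ],
)

```text
time: 24.6
tool_pos: [546.1, 297.2, 37.9]
tool_rot: [0.596, 0.381, -0.38, -0.596]
force: [0.4, 0.4, -0.0]
grip_width: 55.4
```

Emit:
jog_arm(
  commands=[
    {"jaw":55,"tx":0,"ty":0,"tz":0,"wx":0,"wy":0,"wz":0},
    {"jaw":48,"tx":0,"ty":0,"tz":0,"wx":0,"wy":0,"wz":0},
    {"jaw":44,"tx":0,"ty":0,"tz":0,"wx":0,"wy":0,"wz":0},
    {"jaw":41,"tx":0,"ty":0,"tz":0,"wx":0,"wy":0,"wz":0},
    {"jaw":28,"tx":0,"ty":0,"tz":0,"wx":0,"wy":0,"wz":0},
    {"jaw":28,"tx":0,"ty":0,"tz":0,"wx":0,"wy":0,"wz":0},
    {"jaw":28,"tx":0,"ty":0,"tz":0,"wx":0,"wy":0,"wz":0},
    {"jaw":28,"tx":0,"ty":0,"tz":0,"wx":0,"wy":0,"wz":0},
  ],
)

```text
time: 25.4
tool_pos: [546.0, 297.1, 37.9]
tool_rot: [0.596, 0.38, -0.38, -0.596]
force: [-2.0, -0.9, 5.2]
grip_width: 34.8
```

Emit:
jog_arm(
  commands=[
    {"jaw":28,"tx":0,"ty":-0.4,"tz":0,"wx":0,"wy":0,"wz":0},
    {"jaw":28,"tx":0,"ty":-1,"tz":0,"wx":0,"wy":0,"wz":0},
    {"jaw":28,"tx":0,"ty":-2,"tz":0,"wx":0,"wy":0,"wz":0},
    {"jaw":28,"tx":0,"ty":-2,"tz":0,"wx":0,"wy":0,"wz":0},
    {"jaw":28,"tx":0,"ty":-2,"tz":0,"wx":0,"wy":0,"wz":0},
    {"jaw":28,"tx":0,"ty":-2,"tz":0,"wx":0,"wy":0,"wz":0},
    {"jaw":28,"tx":0,"ty":-2,"tz":0,"wx":0,"wy":0,"wz":0},
    {"jaw":28,"tx":0,"ty":-1,"tz":0,"wx":0,"wy":0,"wz":0},
    {"jaw":28,"tx":0,"ty":0,"tz":0,"wx":0,"wy":0,"wz":0},
    {"jaw":28,"tx":0,"ty":0,"tz":0,"wx":0,"wy":0,"wz":0},
  ],
)

```text
time: 26.4
tool_pos: [545.1, 296.8, 160.3]
tool_rot: [-0.596, -0.38, 0.381, 0.596]
force: [0.1, 0.2, -3.8]
grip_width: 34.8
```

Run:
```python
from look import *
plan((470,0,160,65),(459,-358,130,None),(459,-358,54,None))
look("12",(130,170,210,250),(340,180,440,280))
t=cv2.imread("pics/top_12.png");s=cv2.imread("pics/scene_12.png")
cv2.imwrite("pics/sc12.png",np.hstack([ortho("top",t,459,-358,36,70,400),ortho("scene",s,459,-358,36,70,400)]))
```

```text
t 26.4 pos [545.1 296.8 160.3] jawyaw 65.06 toolY [-0.001 -0.    -1.   ] j6 -0.8 F [ 0.1  0.2 -3.8] grip 34.8 tip 11.0
wy 0.1 deg (alt 180/-180) then tx -30.07 ty 0.06 tz -5.74 cm  len 30.6
wy 0.0 deg (alt 180/-180) then tx -32.91 ty 3.02 tz -14.14 cm  len 35.9
wy 0.0 deg (alt 180/-180) then tx 0.01 ty 7.60 tz -0.01 cm  len 7.6
```

View pics/b_12.png

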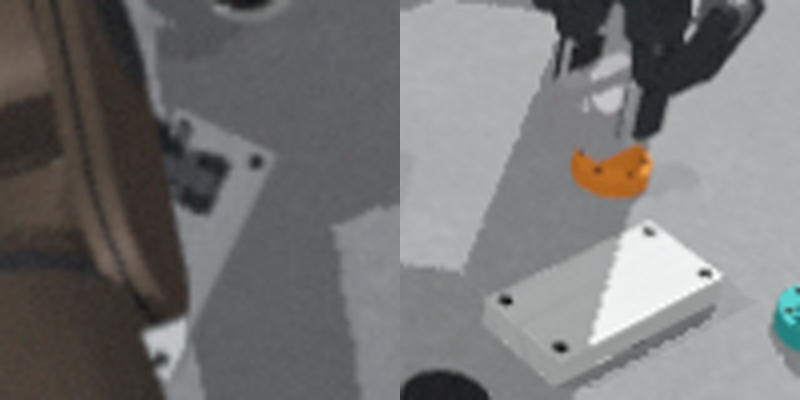

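View pics/sc12.png

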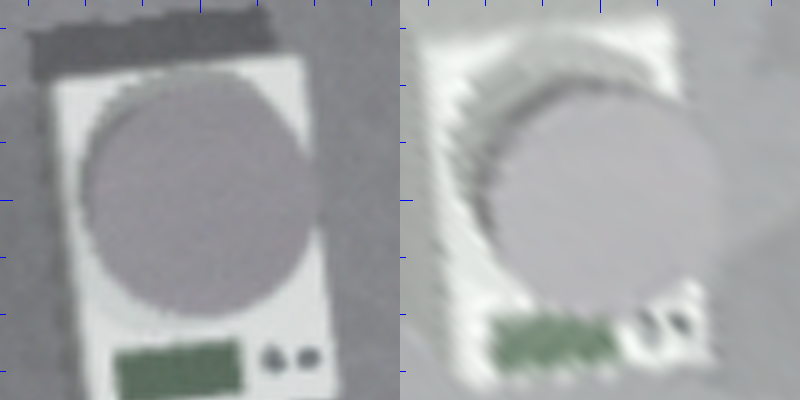

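The block is held and the plate is bare. The pan centre is confirmed near (459,-358.5). Moving to the scale.

Emit:
jog_arm(
  commands=[
    {"jaw":28,"tx":-2,"ty":0,"tz":-0.4,"wx":0,"wy":0,"wz":0},
    {"jaw":28,"tx":-3,"ty":0,"tz":-0.6,"wx":0,"wy":0,"wz":0},
    {"jaw":28,"tx":-3,"ty":0,"tz":-0.6,"wx":0,"wy":0,"wz":0},
    {"jaw":28,"tx":-3,"ty":0,"tz":-0.6,"wx":0,"wy":0,"wz":0},
    {"jaw":28,"tx":-3,"ty":0,"tz":-0.6,"wx":0,"wy":0,"wz":0},
    {"jaw":28,"tx":-3,"ty":0,"tz":-0.6,"wx":0,"wy":0,"wz":0},
    {"jaw":28,"tx":-3,"ty":0,"tz":-0.6,"wx":0,"wy":0,"wz":0},
    {"jaw":28,"tx":-3,"ty":0,"tz":-0.6,"wx":0,"wy":0,"wz":0},
    {"jaw":28,"tx":-3,"ty":0,"tz":-0.6,"wx":0,"wy":0,"wz":0},
    {"jaw":28,"tx":-3,"ty":0,"tz":-0.6,"wx":0,"wy":0,"wz":0},
    {"jaw":28,"tx":-3,"ty":0,"tz":-1.2,"wx":0,"wy":0,"wz":0},
    {"jaw":28,"tx":-3,"ty":0,"tz":-1.3,"wx":0,"wy":0,"wz":0},
    {"jaw":28,"tx":-3,"ty":0,"tz":-1.3,"wx":0,"wy":0,"wz":0},
    {"jaw":28,"tx":-3,"ty":0,"tz":-1.3,"wx":0,"wy":0,"wz":0},
    {"jaw":28,"tx":-3,"ty":0,"tz":-1.3,"wx":0,"wy":0,"wz":0},
    {"jaw":28,"tx":-3,"ty":0,"tz":-1.3,"wx":0,"wy":0,"wz":0},
    {"jaw":28,"tx":-3,"ty":0,"tz":-1.3,"wx":0,"wy":0,"wz":0},
    {"jaw":28,"tx":-2,"ty":0,"tz":-0.9,"wx":0,"wy":0,"wz":0},
    {"jaw":28,"tx":0,"ty":0,"tz":0,"wx":0,"wy":0,"wz":0},
  ],
)

```text
time: 28.4
tool_pos: [468.3, -243.1, 160.4]
tool_rot: [-0.597, -0.379, 0.38, 0.597]
force: [0.9, 0.8, -3.7]
grip_width: 34.9
```

Run:
```python
from look import *
plan((459,-358.5,100,65))
```

```text
t 28.4 pos [ 468.3 -243.1  160.4] jawyaw 64.87 toolY [-0.001 -0.    -1.   ] j6 -1.8 F [ 0.9  0.8 -3.7] grip 34.9 tip 11.0
wy -0.1 deg (alt 180/-180) then tx -10.85 ty 6.05 tz -4.04 cm  len 13.1
```

Emit:
jog_arm(
  commands=[
    {"jaw":28,"tx":-1.5,"ty":0,"tz":-0.5,"wx":0,"wy":0,"wz":0},
    {"jaw":28,"tx":-2.5,"ty":0,"tz":-0.9,"wx":0,"wy":0,"wz":0},
    {"jaw":28,"tx":-2.5,"ty":0,"tz":-0.9,"wx":0,"wy":0,"wz":0},
    {"jaw":28,"tx":-2.5,"ty":1,"tz":-0.9,"wx":0,"wy":0,"wz":0},
    {"jaw":28,"tx":-1.8,"ty":2,"tz":-0.8,"wx":0,"wy":0,"wz":0},
    {"jaw":28,"tx":0,"ty":2,"tz":0,"wx":0,"wy":0,"wz":0},
    {"jaw":28,"tx":0,"ty":1,"tz":0,"wx":0,"wy":0,"wz":0},
    {"jaw":28,"tx":0,"ty":0,"tz":0,"wx":0,"wy":0,"wz":0},
    {"jaw":28,"tx":0,"ty":0,"tz":0,"wx":0,"wy":0,"wz":0},
  ],
)

```text
time: 29.3
tool_pos: [459.7, -355.0, 101.5]
tool_rot: [-0.596, -0.381, 0.381, 0.596]
force: [-0.3, -0.7, -2.7]
grip_width: 34.8
```

Run:
```python
from look import *
plan((459,-358.5,54,65))
s,R=st();x,y,z=s["tool_pos"];z-=17.9
look("13",(380,190,460,270),(150,110,230,190),[(ngon(459,-358.5,36,41,40,0),(0,255,0)),(rect(x,y,z,46,36,-25),(0,0,255)),(rect(x,y,z+30,46,36,-25),(255,0,255))])
```

```text
t 29.3 pos [ 459.7 -355.   101.5] jawyaw 65.11 toolY [-0.  0. -1.] j6 -1.97 F [-0.3 -0.7 -2.7] grip 34.8 tip 11.0
wy 0.1 deg (alt 180/-180) then tx -0.35 ty 4.75 tz -0.08 cm  len 4.8
t 29.3 pos [ 459.7 -355.   101.5] jawyaw 65.11 toolY [-0.  0. -1.] j6 -1.97 F [-0.3 -0.7 -2.7] grip 34.8 tip 11.0
```

View pics/b_13.png

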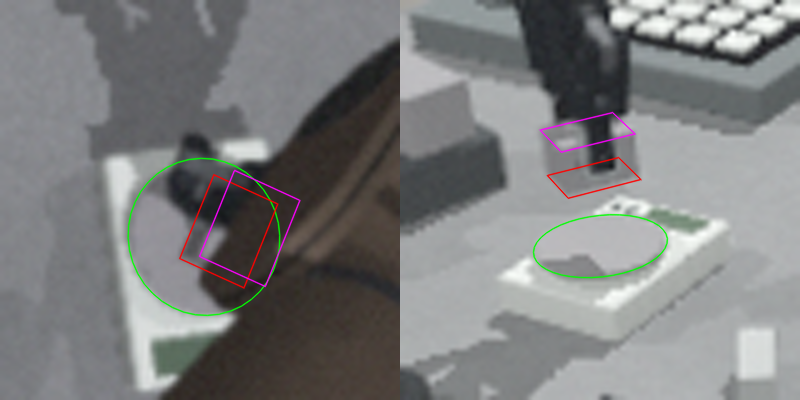

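Emit:
jog_arm(
  commands=[
    {"jaw":28,"tx":-0.3,"ty":1,"tz":-0.05,"wx":0,"wy":0,"wz":0},
    {"jaw":28,"tx":0,"ty":1.2,"tz":0,"wx":0,"wy":0,"wz":0},
    {"jaw":28,"tx":0,"ty":0.8,"tz":0,"wx":0,"wy":0,"wz":0},
    {"jaw":28,"tx":0,"ty":0.6,"tz":0,"wx":0,"wy":0,"wz":0},
    {"jaw":28,"tx":0,"ty":0.3,"tz":0,"wx":0,"wy":0,"wz":0},
    {"jaw":28,"tx":0,"ty":0.2,"tz":0,"wx":0,"wy":0,"wz":0},
    {"jaw":28,"tx":0,"ty":0,"tz":0,"wx":0,"wy":0,"wz":0},
    {"jaw":28,"tx":0,"ty":0,"tz":0,"wx":0,"wy":0,"wz":0},
    {"jaw":28,"tx":0,"ty":0,"tz":0,"wx":0,"wy":0,"wz":0},
  ],
)

```text
time: 30.3
tool_pos: [458.9, -358.7, 60.8]
tool_rot: [0.596, 0.38, -0.38, -0.596]
force: [-0.1, -0.4, -3.1]
grip_width: 35.1
```

Run:
```python
from look import *
plan((459,-358.5,54,65))
```

```text
t 30.3 pos [ 458.9 -358.7   60.8] jawyaw 65.06 toolY [ 0.001 -0.001 -1.   ] j6 -1.97 F [-0.1 -0.4 -3.1] grip 35.1 tip 11.0
wy 0.1 deg (alt 180/-180) then tx 0.02 ty 0.68 tz 0.00 cm  len 0.7
```

Emit:
jog_arm(
  commands=[
    {"jaw":28,"tx":0,"ty":0.2,"tz":0,"wx":0,"wy":0,"wz":0},
    {"jaw":28,"tx":0,"ty":0.2,"tz":0,"wx":0,"wy":0,"wz":0},
    {"jaw":28,"tx":0,"ty":0.1,"tz":0,"wx":0,"wy":0,"wz":0},
    {"jaw":28,"tx":0,"ty":0,"tz":0,"wx":0,"wy":0,"wz":0},
    {"jaw":28,"tx":0,"ty":0,"tz":0,"wx":0,"wy":0,"wz":0},
  ],
)

```text
time: 30.8
tool_pos: [458.7, -358.4, 55.2]
tool_rot: [-0.596, -0.38, 0.38, 0.596]
force: [-0.8, -0.1, -3.1]
grip_width: 34.8
```

Emit:
jog_arm(
  commands=[
    {"jaw":28,"tx":0,"ty":0.05,"tz":0,"wx":0,"wy":0,"wz":0},
    {"jaw":28,"tx":0,"ty":0,"tz":0,"wx":0,"wy":0,"wz":0},
  ],
)

```text
time: 31.0
tool_pos: [458.7, -358.5, 54.8]
tool_rot: [0.596, 0.38, -0.38, -0.596]
force: [-0.1, -0.6, -3.2]
grip_width: 35.6
```

Emit:
jog_arm(
  commands=[
    {"jaw":28,"tx":0,"ty":0.05,"tz":0,"wx":0,"wy":0,"wz":0},
    {"jaw":28,"tx":0,"ty":0,"tz":0,"wx":0,"wy":0,"wz":0},
  ],
)

```text
time: 31.2
tool_pos: [458.7, -358.4, 54.3]
tool_rot: [-0.596, -0.38, 0.38, 0.596]
force: [-0.3, 0.7, -3.2]
grip_width: 34.8
```

Emit:
jog_arm(
  commands=[
    {"jaw":28,"tx":0,"ty":0.05,"tz":0,"wx":0,"wy":0,"wz":0},
    {"jaw":28,"tx":0,"ty":0,"tz":0,"wx":0,"wy":0,"wz":0},
  ],
)

```text
time: 31.4
tool_pos: [458.7, -358.5, 53.8]
tool_rot: [0.596, 0.38, -0.38, -0.596]
force: [0.4, -0.3, -2.6]
grip_width: 34.6
```

Emit:
jog_arm(
  commands=[
    {"jaw":28,"tx":0,"ty":0.04,"tz":0,"wx":0,"wy":0,"wz":0},
    {"jaw":28,"tx":0,"ty":0,"tz":0,"wx":0,"wy":0,"wz":0},
  ],
)

```text
time: 31.6
tool_pos: [458.7, -358.5, 53.8]
tool_rot: [-0.596, -0.38, 0.38, 0.596]
force: [-1.1, 0.5, 0.1]
grip_width: 34.8
```

Contact. Release.

Emit:
jog_arm(
  commands=[
    {"jaw":45,"tx":0,"ty":0.02,"tz":0,"wx":0,"wy":0,"wz":0},
    {"jaw":52,"tx":0,"ty":0,"tz":0,"wx":0,"wy":0,"wz":0},
    {"jaw":65,"tx":0,"ty":0,"tz":0,"wx":0,"wy":0,"wz":0},
    {"jaw":65,"tx":0,"ty":0,"tz":0,"wx":0,"wy":0,"wz":0},
    {"jaw":65,"tx":0,"ty":-1,"tz":0,"wx":0,"wy":0,"wz":0},
    {"jaw":65,"tx":0,"ty":-2,"tz":0,"wx":0,"wy":0,"wz":0},
    {"jaw":65,"tx":0,"ty":-3,"tz":0,"wx":0,"wy":0,"wz":0},
    {"jaw":65,"tx":0,"ty":-3,"tz":0,"wx":0,"wy":0,"wz":0},
    {"jaw":100,"tx":0,"ty":0,"tz":0,"wx":0,"wy":0,"wz":0},
  ],
)

```text
time: 32.5
tool_pos: [461.2, -361.0, 149.7]
tool_rot: [0.6, 0.381, -0.38, -0.592]
force: [1.3, -0.7, 0.5]
grip_width: 68.5
```

Run:
```python
from look import *
plan((470,0,160,None),(517.1,310.9,120,64.6),(517,311,16,None))
look("14",(380,190,460,270),(150,110,230,190),[(ngon(459,-358.5,36,41,40,0),(0,255,0)),(rect(459,-358.5,66,46,36,-25),(255,0,255))])
t=cv2.imread("pics/top_14.png")
cv2.imwrite("pics/pg14.png",np.hstack([ortho("top",t,517,311,20,80,400),ortho("top",t,652,-192,30,90,400)]))
```

```text
t 32.5 pos [ 461.2 -361.   149.7] jawyaw 65.07 toolY [ 0.007 -0.008 -1.   ] j6 -1.97 F [ 1.3 -0.7  0.5] grip 68.5 tip 11.0
wy 0.0 deg (alt 180/-180) then tx 33.10 ty -1.33 tz 14.40 cm  len 36.1
wy 0.5 deg (alt 180/-180) then tx 30.12 ty 3.78 tz 9.12 cm  len 31.7
wy 0.0 deg (alt 180/-180) then tx 0.05 ty 10.40 tz 0.12 cm  len 10.4
```

View pics/b_14.png

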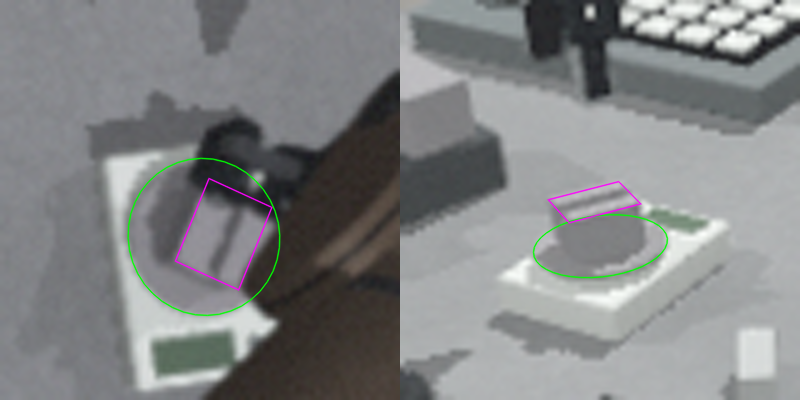

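View pics/pg14.png

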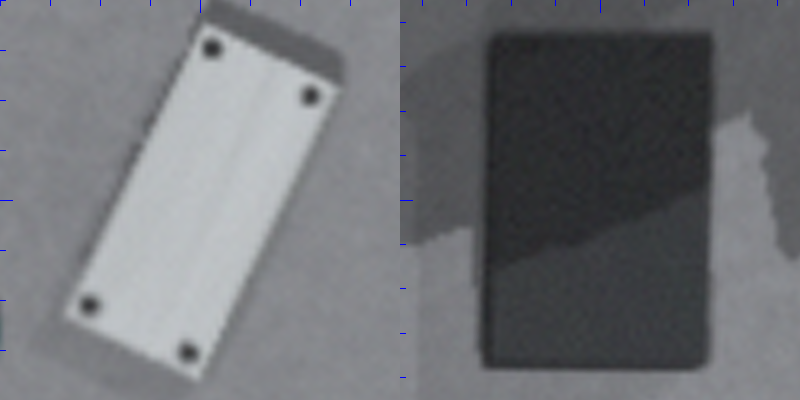

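The block sits on the pan, matching the overlay. Plate grasp: centre (516.7,310.7), yaw -25.5°. Granite: (652,-192), yaw about -0.8°.

Emit:
jog_arm(
  commands=[
    {"jaw":100,"tx":2,"ty":0,"tz":0.9,"wx":0,"wy":0.3,"wz":0},
    {"jaw":100,"tx":3.5,"ty":0,"tz":1.5,"wx":0,"wy":0,"wz":0},
    {"jaw":100,"tx":3.5,"ty":0,"tz":1.5,"wx":0,"wy":0,"wz":0},
    {"jaw":100,"tx":3.5,"ty":0,"tz":1.5,"wx":0,"wy":0,"wz":0},
    {"jaw":100,"tx":3.5,"ty":0,"tz":1.5,"wx":0,"wy":0,"wz":0},
    {"jaw":100,"tx":3.5,"ty":0,"tz":1.5,"wx":0,"wy":0,"wz":0},
    {"jaw":100,"tx":3.5,"ty":0,"tz":1.5,"wx":0,"wy":0,"wz":0},
    {"jaw":100,"tx":3.5,"ty":0,"tz":1.5,"wx":0,"wy":0,"wz":0},
    {"jaw":100,"tx":3.5,"ty":0,"tz":1.5,"wx":0,"wy":0,"wz":0},
    {"jaw":100,"tx":3.5,"ty":0,"tz":1.5,"wx":0,"wy":0,"wz":0},
    {"jaw":100,"tx":3.5,"ty":0,"tz":1.3,"wx":0,"wy":0,"wz":0},
    {"jaw":100,"tx":3.5,"ty":0,"tz":1.0,"wx":0,"wy":0,"wz":0},
    {"jaw":100,"tx":3.5,"ty":0,"tz":1.0,"wx":0,"wy":0,"wz":0},
    {"jaw":100,"tx":3.5,"ty":0,"tz":1.0,"wx":0,"wy":0,"wz":0},
    {"jaw":100,"tx":3.5,"ty":0,"tz":1.0,"wx":0,"wy":0,"wz":0},
    {"jaw":100,"tx":3.5,"ty":0,"tz":1.0,"wx":0,"wy":0,"wz":0},
    {"jaw":100,"tx":3.5,"ty":0,"tz":1.0,"wx":0,"wy":0,"wz":0},
    {"jaw":100,"tx":2,"ty":0,"tz":0.6,"wx":0,"wy":0,"wz":0},
    {"jaw":100,"tx":0,"ty":0,"tz":0,"wx":0,"wy":0,"wz":0},
  ],
)

```text
time: 34.5
tool_pos: [511.8, 281.3, 141.6]
tool_rot: [-0.596, -0.379, 0.38, 0.597]
force: [-0.4, -0.0, 0.2]
grip_width: 85.6
```

Run:
```python
from look import *
plan((516.7,310.7,60,64.5))
```

```text
t 34.5 pos [511.8 281.3 141.6] jawyaw 64.95 toolY [-0.002 -0.    -1.   ] j6 -0.8 F [-0.4 -0.   0.2] grip 85.6 tip 11.0
wy 0.4 deg (alt 180/-180) then tx 2.88 ty 8.16 tz 0.80 cm  len 8.7
```

Emit:
jog_arm(
  commands=[
    {"jaw":100,"tx":1.5,"ty":1,"tz":0.4,"wx":0,"wy":0.4,"wz":0},
    {"jaw":100,"tx":1,"ty":2,"tz":0.3,"wx":0,"wy":0,"wz":0},
    {"jaw":100,"tx":0.3,"ty":2,"tz":0.1,"wx":0,"wy":0,"wz":0},
    {"jaw":100,"tx":0,"ty":2,"tz":0,"wx":0,"wy":0,"wz":0},
    {"jaw":100,"tx":0,"ty":1,"tz":0,"wx":0,"wy":0,"wz":0},
    {"jaw":100,"tx":0,"ty":0,"tz":0,"wx":0,"wy":0,"wz":0},
    {"jaw":100,"tx":0,"ty":0,"tz":0,"wx":0,"wy":0,"wz":0},
    {"jaw":100,"tx":0,"ty":0,"tz":0,"wx":0,"wy":0,"wz":0},
  ],
)

```text
time: 35.3
tool_pos: [518.4, 308.1, 64.5]
tool_rot: [0.599, 0.377, -0.376, -0.598]
force: [0.6, -0.5, 0.5]
grip_width: 85.3
```

Run:
```python
from look import *
plan((516.7,310.7,30,64.5))
s,R=st();p=s["tool_pos"];P=[(rect(516.7,310.7,20,130,60,-25.5),(0,0,255))]
for sg in(1,-1):
    c=p+R[:,0]*sg*42.5+R[:,1]*11
    P.append((np.array([c+R[:,2]*11,c-R[:,2]*11]),(0,255,0)))
look("15",(130,170,210,250),(345,200,435,290),P)
```

```text
t 35.3 pos [518.4 308.1  64.5] jawyaw 64.34 toolY [ 0.002  0.001 -1.   ] j6 -0.75 F [ 0.6 -0.5  0.5] grip 85.3 tip 11.0
wy -0.2 deg (alt 180/-180) then tx 0.16 ty 3.45 tz 0.27 cm  len 3.5
t 35.3 pos [518.4 308.1  64.5] jawyaw 64.34 toolY [ 0.002  0.001 -1.   ] j6 -0.75 F [ 0.6 -0.5  0.5] grip 85.3 tip 11.0
```

View pics/b_15.png

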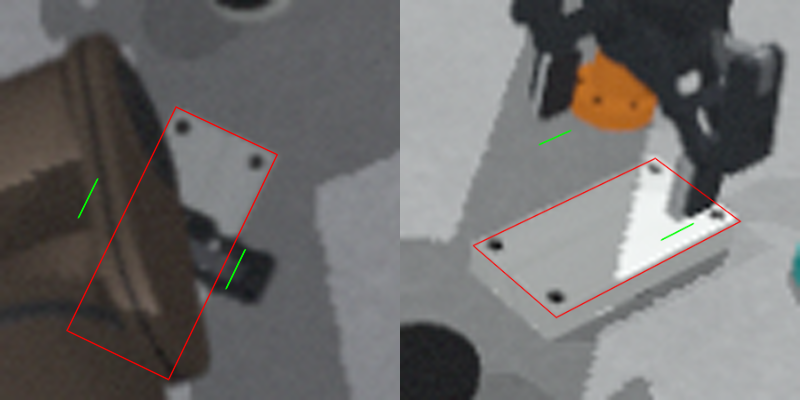

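The nominal tip lines lie about 12 mm below the real open tips (scene crop (690,215) vs (678,232)), so `tip_extent` is for shut jaws. I'll take the plate at TCP z≈10.

Emit:
jog_arm(
  commands=[
    {"jaw":100,"tx":0.15,"ty":1.5,"tz":0.25,"wx":0,"wy":-0.2,"wz":0},
    {"jaw":100,"tx":0,"ty":1.5,"tz":0,"wx":0,"wy":0,"wz":0},
    {"jaw":100,"tx":0,"ty":1,"tz":0,"wx":0,"wy":0,"wz":0},
    {"jaw":100,"tx":0,"ty":0.4,"tz":0,"wx":0,"wy":0,"wz":0},
    {"jaw":100,"tx":0,"ty":0,"tz":0,"wx":0,"wy":0,"wz":0},
    {"jaw":100,"tx":0,"ty":0,"tz":0,"wx":0,"wy":0,"wz":0},
    {"jaw":100,"tx":0,"ty":0,"tz":0,"wx":0,"wy":0,"wz":0},
  ],
)

```text
time: 36.1
tool_pos: [516.5, 310.8, 19.8]
tool_rot: [0.598, 0.378, -0.377, -0.598]
force: [0.3, 0.2, 0.9]
grip_width: 85.4
```

Run:
```python
from look import *
plan((516.7,310.7,10,64.5))
look("16",(130,170,210,250),(345,200,435,290))
```

```text
t 36.1 pos [516.5 310.8  19.8] jawyaw 64.56 toolY [ 0.001  0.    -1.   ] j6 -0.75 F [0.3 0.2 0.9] grip 85.4 tip 11.0
wy 0.1 deg (alt 180/-180) then tx 0.00 ty 0.98 tz -0.02 cm  len 1.0
```

View pics/b_16.png

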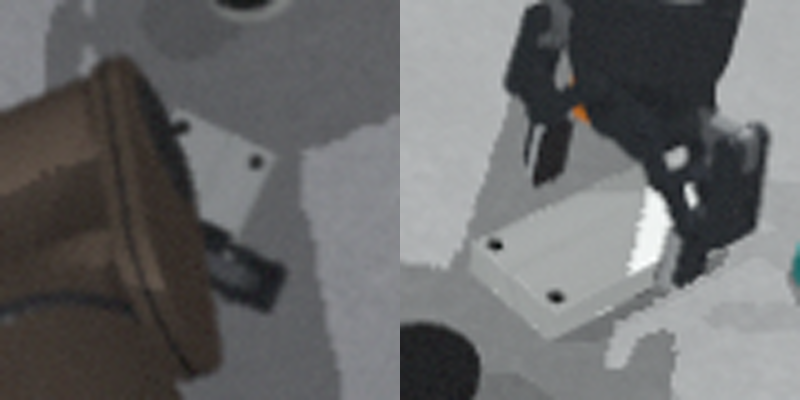

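The fingers straddle the plate. Down another 9 mm, then close.

Emit:
jog_arm(
  commands=[
    {"jaw":100,"tx":0,"ty":0.5,"tz":0,"wx":0,"wy":0,"wz":0},
    {"jaw":100,"tx":0,"ty":0.4,"tz":0,"wx":0,"wy":0,"wz":0},
    {"jaw":100,"tx":0,"ty":0,"tz":0,"wx":0,"wy":0,"wz":0},
    {"jaw":90,"tx":0,"ty":0,"tz":0,"wx":0,"wy":0,"wz":0},
    {"jaw":82,"tx":0,"ty":0,"tz":0,"wx":0,"wy":0,"wz":0},
    {"jaw":76,"tx":0,"ty":0,"tz":0,"wx":0,"wy":0,"wz":0},
    {"jaw":73,"tx":0,"ty":0,"tz":0,"wx":0,"wy":0,"wz":0},
    {"jaw":70,"tx":0,"ty":0,"tz":0,"wx":0,"wy":0,"wz":0},
    {"jaw":55,"tx":0,"ty":0,"tz":0,"wx":0,"wy":0,"wz":0},
    {"jaw":55,"tx":0,"ty":0,"tz":0,"wx":0,"wy":0,"wz":0},
    {"jaw":55,"tx":0,"ty":0,"tz":0,"wx":0,"wy":0,"wz":0},
  ],
)

```text
time: 37.3
tool_pos: [516.1, 310.6, 10.9]
tool_rot: [0.598, 0.378, -0.378, -0.598]
force: [-2.0, -0.2, 4.9]
grip_width: 58.5
```

Run:
```python
from look import *
st()
look("17",(130,170,210,250),(345,200,435,290))
```

```text
t 37.3 pos [516.1 310.6  10.9] jawyaw 64.57 toolY [ 0. -0. -1.] j6 -0.75 F [-2.  -0.2  4.9] grip 58.5 tip 11.0
```

View pics/b_17.png

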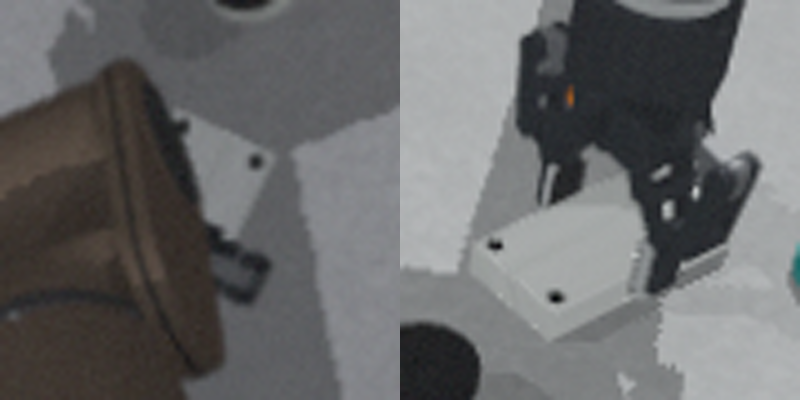

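Emit:
jog_arm(
  commands=[
    {"jaw":55,"tx":0,"ty":-0.3,"tz":0,"wx":0,"wy":0,"wz":0},
    {"jaw":55,"tx":0,"ty":-0.7,"tz":0,"wx":0,"wy":0,"wz":0},
    {"jaw":55,"tx":0,"ty":-1,"tz":0,"wx":0,"wy":0,"wz":0},
    {"jaw":55,"tx":0,"ty":-2,"tz":0,"wx":0,"wy":0,"wz":0},
    {"jaw":55,"tx":0,"ty":-2,"tz":0,"wx":0,"wy":0,"wz":0},
    {"jaw":55,"tx":0,"ty":-2,"tz":0,"wx":0,"wy":0,"wz":0},
    {"jaw":55,"tx":0,"ty":-2,"tz":0,"wx":0,"wy":0,"wz":0},
    {"jaw":55,"tx":0,"ty":-2,"tz":0,"wx":0,"wy":0,"wz":0},
    {"jaw":55,"tx":0,"ty":-2,"tz":0,"wx":0,"wy":0,"wz":0},
    {"jaw":55,"tx":0,"ty":-1,"tz":0,"wx":0,"wy":0,"wz":0},
    {"jaw":55,"tx":0,"ty":0,"tz":0,"wx":0,"wy":0,"wz":0},
    {"jaw":55,"tx":0,"ty":0,"tz":0,"wx":0,"wy":0,"wz":0},
  ],
)

```text
time: 38.6
tool_pos: [515.4, 310.4, 159.5]
tool_rot: [-0.598, -0.377, 0.378, 0.598]
force: [0.5, 0.1, -4.5]
grip_width: 58.6
```

Run:
```python
from look import *
plan((652,-192,160,None),(652,-192,120,89.2))
look("18",(130,170,210,250),(340,170,450,280))
s=cv2.imread("pics/scene_18.png");t=cv2.imread("pics/top_18.png")
G=[(rect(652,-192,30,150,100,-.8),(0,0,255))]
cv2.imwrite("pics/g18.png",np.hstack([cv2.resize(over("top",t,G,(320,125,390,205),5),(350,400)),over("scene",s,G,(140,180,230,240),5)[:300].repeat(1,0) if 0 else cv2.resize(over("scene",s,G,(140,180,230,240),5),(450,400))]))
```

```text
t 38.6 pos [515.4 310.4 159.5] jawyaw 64.56 toolY [-0.001 -0.    -1.   ] j6 -0.75 F [ 0.5  0.1 -4.5] grip 58.6 tip 11.0
wy 0.0 deg (alt 180/-180) then tx -39.50 ty -0.04 tz -33.91 cm  len 52.1
wy -24.6 deg (alt 155/-205) then tx 0.00 ty 4.00 tz -0.00 cm  len 4.0
```

View pics/b_18.png

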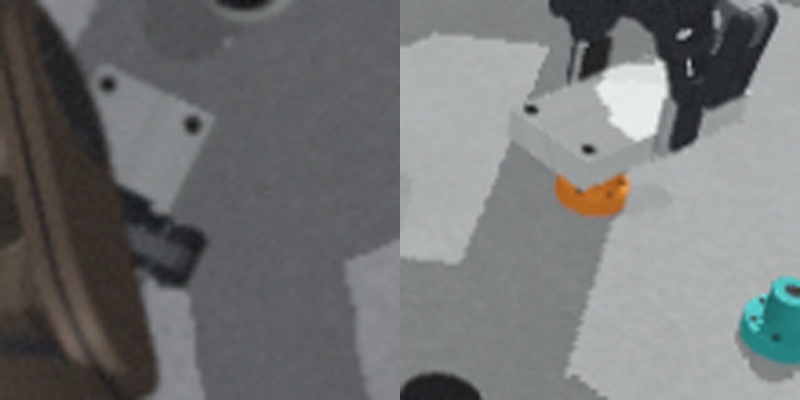

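View pics/g18.png

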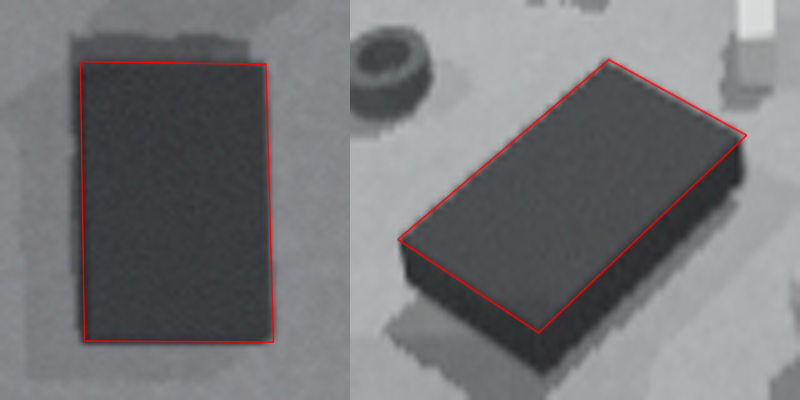

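The plate is held level and the granite outline fits both views. Moving over it.

Emit:
jog_arm(
  commands=[
    {"jaw":55,"tx":-1.2,"ty":0,"tz":-1,"wx":0,"wy":0,"wz":0},
    {"jaw":55,"tx":-2,"ty":0,"tz":-1.7,"wx":0,"wy":0,"wz":0},
    {"jaw":55,"tx":-2.5,"ty":0,"tz":-2.1,"wx":0,"wy":0,"wz":0},
    {"jaw":55,"tx":-2.5,"ty":0,"tz":-2.1,"wx":0,"wy":0,"wz":0},
    {"jaw":55,"tx":-2.5,"ty":0,"tz":-2.1,"wx":0,"wy":0,"wz":0},
    {"jaw":55,"tx":-2.5,"ty":0,"tz":-2.1,"wx":0,"wy":0,"wz":0},
    {"jaw":55,"tx":-2.5,"ty":0,"tz":-2.1,"wx":0,"wy":0,"wz":0},
    {"jaw":55,"tx":-2.5,"ty":0,"tz":-2.1,"wx":0,"wy":0,"wz":0},
    {"jaw":55,"tx":-2.5,"ty":0,"tz":-2.1,"wx":0,"wy":0,"wz":0},
    {"jaw":55,"tx":-2.5,"ty":0,"tz":-2.1,"wx":0,"wy":0,"wz":0},
    {"jaw":55,"tx":-2.5,"ty":0,"tz":-2.1,"wx":0,"wy":0,"wz":0},
    {"jaw":55,"tx":-2.5,"ty":0,"tz":-2.1,"wx":0,"wy":0,"wz":0},
    {"jaw":55,"tx":-2.5,"ty":0,"tz":-2.1,"wx":0,"wy":0,"wz":0},
    {"jaw":55,"tx":-2.5,"ty":0,"tz":-2.1,"wx":0,"wy":0,"wz":0},
    {"jaw":55,"tx":-2.5,"ty":0,"tz":-2.1,"wx":0,"wy":0,"wz":0},
    {"jaw":55,"tx":-2.5,"ty":0,"tz":-2.1,"wx":0,"wy":0,"wz":0},
    {"jaw":55,"tx":-1.5,"ty":0,"tz":-1.3,"wx":0,"wy":0,"wz":0},
    {"jaw":55,"tx":0,"ty":0,"tz":0,"wx":0,"wy":0,"wz":0},
  ],
)

```text
time: 40.5
tool_pos: [646.8, -194.7, 159.4]
tool_rot: [0.598, 0.376, -0.377, -0.598]
force: [0.0, -0.2, -3.8]
grip_width: 58.9
```

Emit:
jog_arm(
  commands=[
    {"jaw":55,"tx":0,"ty":0,"tz":0,"wx":0,"wy":-3,"wz":0},
    {"jaw":55,"tx":0,"ty":0,"tz":0,"wx":0,"wy":-5,"wz":0},
    {"jaw":55,"tx":0,"ty":0,"tz":0,"wx":0,"wy":-5,"wz":0},
    {"jaw":55,"tx":0,"ty":0,"tz":0,"wx":0,"wy":-5,"wz":0},
    {"jaw":55,"tx":0,"ty":0,"tz":0,"wx":0,"wy":-4,"wz":0},
    {"jaw":55,"tx":0,"ty":0,"tz":0,"wx":0,"wy":-2.6,"wz":0},
    {"jaw":55,"tx":0,"ty":0,"tz":0,"wx":0,"wy":0,"wz":0},
    {"jaw":55,"tx":0,"ty":0,"tz":0,"wx":0,"wy":0,"wz":0},
  ],
)

```text
time: 41.3
tool_pos: [646.6, -190.6, 159.8]
tool_rot: [-0.503, -0.496, 0.496, 0.504]
force: [-0.4, 0.2, -4.5]
grip_width: 58.8
```

Run:
```python
from look import *
plan((652,-192,70,89.2))
```

```text
t 41.3 pos [ 646.6 -190.6  159.8] jawyaw 89.14 toolY [-0.001  0.001 -1.   ] j6 -1.99 F [-0.4  0.2 -4.5] grip 58.8 tip 11.0
wy -0.1 deg (alt 180/-180) then tx -0.14 ty 8.98 tz -0.55 cm  len 9.0
```

Emit:
jog_arm(
  commands=[
    {"jaw":55,"tx":-0.15,"ty":1,"tz":-0.55,"wx":0,"wy":0,"wz":0},
    {"jaw":55,"tx":0,"ty":2,"tz":0,"wx":0,"wy":0,"wz":0},
    {"jaw":55,"tx":0,"ty":2,"tz":0,"wx":0,"wy":0,"wz":0},
    {"jaw":55,"tx":0,"ty":2,"tz":0,"wx":0,"wy":0,"wz":0},
    {"jaw":55,"tx":0,"ty":1,"tz":0,"wx":0,"wy":0,"wz":0},
    {"jaw":55,"tx":0,"ty":0.5,"tz":0,"wx":0,"wy":0,"wz":0},
    {"jaw":55,"tx":0,"ty":0,"tz":0,"wx":0,"wy":0,"wz":0},
    {"jaw":55,"tx":0,"ty":0,"tz":0,"wx":0,"wy":0,"wz":0},
    {"jaw":55,"tx":0,"ty":0,"tz":0,"wx":0,"wy":0,"wz":0},
  ],
)

```text
time: 42.2
tool_pos: [653.4, -193.4, 76.8]
tool_rot: [0.505, 0.497, -0.496, -0.503]
force: [0.0, 0.9, -3.7]
grip_width: 58.4
```

Run:
```python
from look import *
plan((652,-192,41,89.2))
s,R=st();x,y,z=s["tool_pos"];z-=10.9
look("19",(315,125,395,205),(140,160,240,260),[(rect(652,-192,30,150,100,-.8),(0,0,255)),(rect(x,y,z+20,130,60,-.8),(0,255,0)),(rect(x,y,z,130,60,-.8),(255,0,255))])
```

```text
t 42.2 pos [ 653.4 -193.4   76.8] jawyaw 89.16 toolY [ 0.002 -0.001 -1.   ] j6 -1.99 F [ 0.   0.9 -3.7] grip 58.4 tip 11.0
wy -0.0 deg (alt 180/-180) then tx 0.15 ty 3.58 tz 0.15 cm  len 3.6
t 42.2 pos [ 653.4 -193.4   76.8] jawyaw 89.16 toolY [ 0.002 -0.001 -1.   ] j6 -1.99 F [ 0.   0.9 -3.7] grip 58.4 tip 11.0
```

View pics/b_19.png

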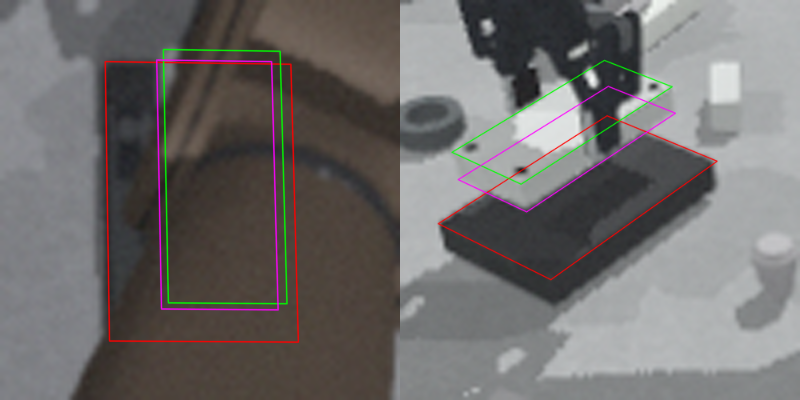

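The model and the picture agree (plate corners at (455,152) and (520,183) in the crop). Lower slowly.

Emit:
jog_arm(
  commands=[
    {"jaw":55,"tx":0.05,"ty":0.8,"tz":0.05,"wx":0,"wy":0,"wz":0},
    {"jaw":55,"tx":0,"ty":0.8,"tz":0,"wx":0,"wy":0,"wz":0},
    {"jaw":55,"tx":0,"ty":0.6,"tz":0,"wx":0,"wy":0,"wz":0},
    {"jaw":55,"tx":0,"ty":0.4,"tz":0,"wx":0,"wy":0,"wz":0},
    {"jaw":55,"tx":0,"ty":0.2,"tz":0,"wx":0,"wy":0,"wz":0},
    {"jaw":55,"tx":0,"ty":0,"tz":0,"wx":0,"wy":0,"wz":0},
    {"jaw":55,"tx":0,"ty":0,"tz":0,"wx":0,"wy":0,"wz":0},
    {"jaw":55,"tx":0,"ty":0,"tz":0,"wx":0,"wy":0,"wz":0},
  ],
)

```text
time: 43.1
tool_pos: [652.3, -192.7, 47.7]
tool_rot: [0.504, 0.496, -0.496, -0.503]
force: [-0.5, 0.1, -3.2]
grip_width: 58.5
```

Run:
```python
from look import *
plan((652,-192,41,89.2))
```

```text
t 43.1 pos [ 652.3 -192.7   47.7] jawyaw 89.16 toolY [ 0.001 -0.    -1.   ] j6 -1.99 F [-0.5  0.1 -3.2] grip 58.5 tip 11.0
wy -0.0 deg (alt 180/-180) then tx 0.06 ty 0.67 tz 0.03 cm  len 0.7
```

Emit:
jog_arm(
  commands=[
    {"jaw":55,"tx":0.05,"ty":0.2,"tz":0,"wx":0,"wy":0,"wz":0},
    {"jaw":55,"tx":0,"ty":0.2,"tz":0,"wx":0,"wy":0,"wz":0},
    {"jaw":55,"tx":0,"ty":0.05,"tz":0,"wx":0,"wy":0,"wz":0},
    {"jaw":55,"tx":0,"ty":0,"tz":0,"wx":0,"wy":0,"wz":0},
    {"jaw":55,"tx":0,"ty":0,"tz":0,"wx":0,"wy":0,"wz":0},
  ],
)

```text
time: 43.6
tool_pos: [652.0, -192.0, 42.7]
tool_rot: [-0.504, -0.496, 0.496, 0.504]
force: [-0.5, -0.1, -3.4]
grip_width: 58.6
```

Emit:
jog_arm(
  commands=[
    {"jaw":55,"tx":0,"ty":0.05,"tz":0,"wx":0,"wy":0,"wz":0},
    {"jaw":55,"tx":0,"ty":0,"tz":0,"wx":0,"wy":0,"wz":0},
  ],
)

```text
time: 43.8
tool_pos: [652.0, -192.0, 42.2]
tool_rot: [-0.504, -0.496, 0.496, 0.504]
force: [0.3, -0.3, -2.7]
grip_width: 58.7
```

Emit:
jog_arm(
  commands=[
    {"jaw":55,"tx":0,"ty":0.05,"tz":0,"wx":0,"wy":0,"wz":0},
    {"jaw":55,"tx":0,"ty":0,"tz":0,"wx":0,"wy":0,"wz":0},
  ],
)

```text
time: 44.0
tool_pos: [651.9, -192.0, 41.6]
tool_rot: [-0.504, -0.496, 0.496, 0.504]
force: [0.6, -0.7, -3.9]
grip_width: 58.6
```

Emit:
jog_arm(
  commands=[
    {"jaw":55,"tx":0,"ty":0.05,"tz":0,"wx":0,"wy":0,"wz":0},
    {"jaw":55,"tx":0,"ty":0,"tz":0,"wx":0,"wy":0,"wz":0},
  ],
)

```text
time: 44.2
tool_pos: [651.9, -192.0, 41.1]
tool_rot: [-0.504, -0.496, 0.496, 0.504]
force: [-0.5, -0.2, -4.2]
grip_width: 58.5
```

Emit:
jog_arm(
  commands=[
    {"jaw":55,"tx":0,"ty":0.05,"tz":0,"wx":0,"wy":0,"wz":0},
    {"jaw":55,"tx":0,"ty":0,"tz":0,"wx":0,"wy":0,"wz":0},
  ],
)

```text
time: 44.4
tool_pos: [652.0, -192.0, 40.9]
tool_rot: [0.504, 0.496, -0.496, -0.504]
force: [0.2, 0.2, -2.7]
grip_width: 58.2
```

Emit:
jog_arm(
  commands=[
    {"jaw":55,"tx":0,"ty":0.04,"tz":0,"wx":0,"wy":0,"wz":0},
    {"jaw":55,"tx":0,"ty":0,"tz":0,"wx":0,"wy":0,"wz":0},
  ],
)

```text
time: 44.6
tool_pos: [652.0, -192.0, 40.9]
tool_rot: [-0.504, -0.496, 0.496, 0.504]
force: [-1.4, 1.7, 0.6]
grip_width: 58.5
```

Contact. Open and rise.

Emit:
jog_arm(
  commands=[
    {"jaw":72,"tx":0,"ty":0.02,"tz":0,"wx":0,"wy":0,"wz":0},
    {"jaw":80,"tx":0,"ty":0,"tz":0,"wx":0,"wy":0,"wz":0},
    {"jaw":95,"tx":0,"ty":0,"tz":0,"wx":0,"wy":0,"wz":0},
    {"jaw":95,"tx":0,"ty":0,"tz":0,"wx":0,"wy":0,"wz":0},
    {"jaw":95,"tx":0,"ty":0,"tz":0,"wx":0,"wy":0,"wz":0},
    {"jaw":95,"tx":0,"ty":-1,"tz":0,"wx":0,"wy":0,"wz":0},
    {"jaw":95,"tx":0,"ty":-2,"tz":0,"wx":0,"wy":0,"wz":0},
    {"jaw":95,"tx":0,"ty":-3,"tz":0,"wx":0,"wy":0,"wz":0},
    {"jaw":95,"tx":0,"ty":-3,"tz":0,"wx":0,"wy":0,"wz":0},
    {"jaw":95,"tx":0,"ty":-3,"tz":0,"wx":0,"wy":0,"wz":0},
    {"jaw":95,"tx":0,"ty":-3,"tz":0,"wx":0,"wy":0,"wz":0},
    {"jaw":95,"tx":0,"ty":0,"tz":0,"wx":0,"wy":0,"wz":0},
    {"jaw":95,"tx":0,"ty":0,"tz":0,"wx":0,"wy":0,"wz":0},
  ],
)

```text
time: 45.9
tool_pos: [652.5, -192.2, 191.8]
tool_rot: [0.505, 0.497, -0.496, -0.503]
force: [-0.4, 0.8, -0.7]
grip_width: 81.2
```

Run:
```python
from look import *
plan((480,-560,210,None))
look("20",(315,125,395,205),(140,160,240,260),[(rect(652,-192,30,150,100,-.8),(0,0,255)),(rect(652,-192,50,130,60,-.8),(0,255,0))])
```

```text
t 45.9 pos [ 652.5 -192.2  191.8] jawyaw 89.16 toolY [ 0.003 -0.001 -1.   ] j6 -1.99 F [-0.4  0.8 -0.7] grip 81.2 tip 11.0
wy 0.0 deg (alt 180/-180) then tx -37.03 ty -1.82 tz 16.70 cm  len 40.7
```

View pics/b_20.png

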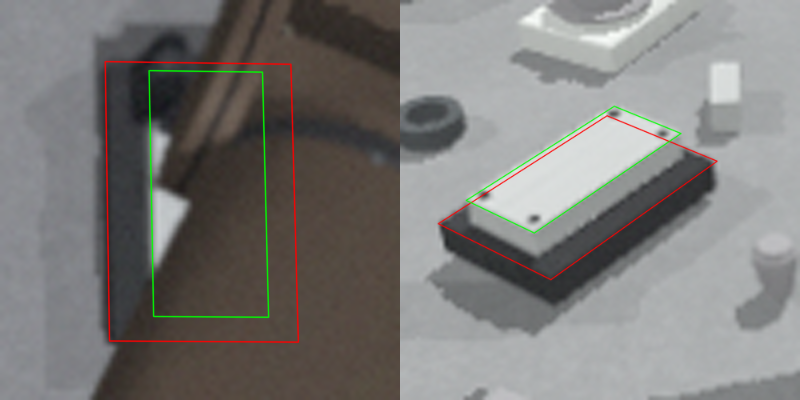

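The plate lies centred on the granite. I'll turn the wrist and withdraw the arm for a clear final look.

Emit:
jog_arm(
  commands=[
    {"jaw":95,"tx":0,"ty":-2,"tz":0,"wx":0,"wy":0,"wz":0},
    {"jaw":95,"tx":0,"ty":-3,"tz":0,"wx":0,"wy":8,"wz":0},
    {"jaw":95,"tx":0,"ty":0,"tz":0,"wx":0,"wy":8,"wz":0},
    {"jaw":95,"tx":0,"ty":0,"tz":0,"wx":0,"wy":8,"wz":0},
    {"jaw":95,"tx":0,"ty":0,"tz":0,"wx":0,"wy":8,"wz":0},
    {"jaw":95,"tx":0,"ty":0,"tz":0,"wx":0,"wy":8,"wz":0},
    {"jaw":95,"tx":0,"ty":0,"tz":0,"wx":0,"wy":8,"wz":0},
    {"jaw":95,"tx":0,"ty":0,"tz":0,"wx":0,"wy":8,"wz":0},
    {"jaw":95,"tx":0,"ty":0,"tz":0,"wx":0,"wy":8,"wz":0},
    {"jaw":95,"tx":0,"ty":0,"tz":0,"wx":0,"wy":8,"wz":0},
    {"jaw":95,"tx":0,"ty":0,"tz":0,"wx":0,"wy":8,"wz":0},
    {"jaw":95,"tx":0,"ty":0,"tz":0,"wx":0,"wy":8,"wz":0},
    {"jaw":95,"tx":0,"ty":0,"tz":0,"wx":0,"wy":0,"wz":0},
  ],
)

```text
time: 47.3
tool_pos: [651.2, -191.7, 237.7]
tool_rot: [-0.706, -0.006, 0.008, 0.708]
force: [-0.1, 0.8, -0.3]
grip_width: 81.3
```

Run:
```python
from look import *
plan((560,-400,245,None),(230,-640,245,None))
```

```text
t 47.3 pos [ 651.2 -191.7  237.7] jawyaw 1.17 toolY [-0.004  0.002 -1.   ] j6 -0.46 F [-0.1  0.8 -0.3] grip 81.3 tip 11.0
wy 0.0 deg (alt 180/-180) then tx -9.54 ty -0.73 tz -20.64 cm  len 22.8
wy 0.0 deg (alt 180/-180) then tx -33.48 ty 0.08 tz -23.32 cm  len 40.8
```

Emit:
jog_arm(
  commands=[
    {"jaw":95,"tx":-1,"ty":0,"tz":-2,"wx":0,"wy":0,"wz":0},
    {"jaw":95,"tx":-1.5,"ty":0,"tz":-3.2,"wx":0,"wy":0,"wz":0},
    {"jaw":95,"tx":-1.5,"ty":0,"tz":-3.2,"wx":0,"wy":0,"wz":0},
    {"jaw":95,"tx":-1.5,"ty":0,"tz":-3.2,"wx":0,"wy":0,"wz":0},
    {"jaw":95,"tx":-1.5,"ty":0,"tz":-3.2,"wx":0,"wy":0,"wz":0},
    {"jaw":95,"tx":-1.5,"ty":0,"tz":-3.2,"wx":0,"wy":0,"wz":0},
    {"jaw":95,"tx":-1.8,"ty":0,"tz":-3,"wx":0,"wy":0,"wz":0},
    {"jaw":95,"tx":-3,"ty":0,"tz":-2,"wx":0,"wy":0,"wz":0},
    {"jaw":95,"tx":-3,"ty":0,"tz":-2,"wx":0,"wy":0,"wz":0},
    {"jaw":95,"tx":-3,"ty":0,"tz":-2,"wx":0,"wy":0,"wz":0},
    {"jaw":95,"tx":-3,"ty":0,"tz":-2,"wx":0,"wy":0,"wz":0},
    {"jaw":95,"tx":-3,"ty":0,"tz":-2,"wx":0,"wy":0,"wz":0},
    {"jaw":95,"tx":-3,"ty":0,"tz":-2,"wx":0,"wy":0,"wz":0},
    {"jaw":95,"tx":-3,"ty":0,"tz":-2,"wx":0,"wy":0,"wz":0},
    {"jaw":95,"tx":-3,"ty":0,"tz":-2,"wx":0,"wy":0,"wz":0},
    {"jaw":95,"tx":-3,"ty":0,"tz":-2,"wx":0,"wy":0,"wz":0},
    {"jaw":95,"tx":-2,"ty":0,"tz":-1,"wx":0,"wy":0,"wz":0},
    {"jaw":95,"tx":0,"ty":0,"tz":0,"wx":0,"wy":0,"wz":0},
    {"jaw":95,"tx":0,"ty":0,"tz":0,"wx":0,"wy":0,"wz":0},
  ],
)

```text
time: 49.2
tool_pos: [266.9, -599.5, 238.9]
tool_rot: [-0.706, -0.007, 0.007, 0.708]
force: [0.2, -0.5, -0.1]
grip_width: 80.9
```

Run:
```python
from h import *
st()
P=[(rect(652,-192,30,150,100,-.8),(0,0,255)),(rect(652,-192,50,130,60,-.8),(0,255,0)),(ngon(459,-358.5,36,41,40,0),(0,0,255)),(rect(459,-358.5,66,46,36,-25),(0,255,0)),(ngon(637,97,44,46,40,0),(0,0,255)),(ngon(637,97,58,25,40,0),(0,255,0)),(rect(500,-40,20,76,76,6),(0,0,255)),(ngon(500,-40,46,17.32,6,-25),(0,255,0))]
t=manip.get_image("top")[:,:,::-1].copy();s=manip.get_image("scene")[:,:,::-1].copy()
cv2.imwrite("pics/finT.png",over("top",t,P,(200,120,450,280),3));cv2.imwrite("pics/finS.png",over("scene",s,P,(140,110,340,290),4)[:600])
```

```text
t 49.2 pos [ 266.9 -599.5  238.9] jawyaw 1.2 toolY [-0.     0.002 -1.   ] j6 -1.33 F [ 0.2 -0.5 -0.1] grip 80.9 tip 11.0
```

View pics/finT.png

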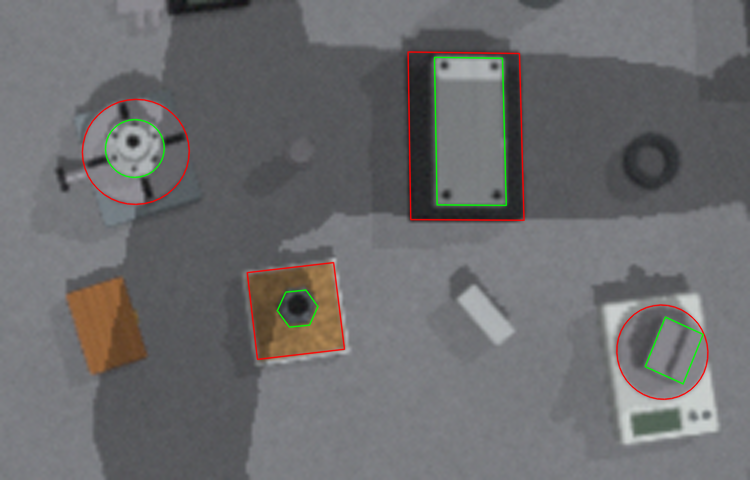

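View pics/finS.png

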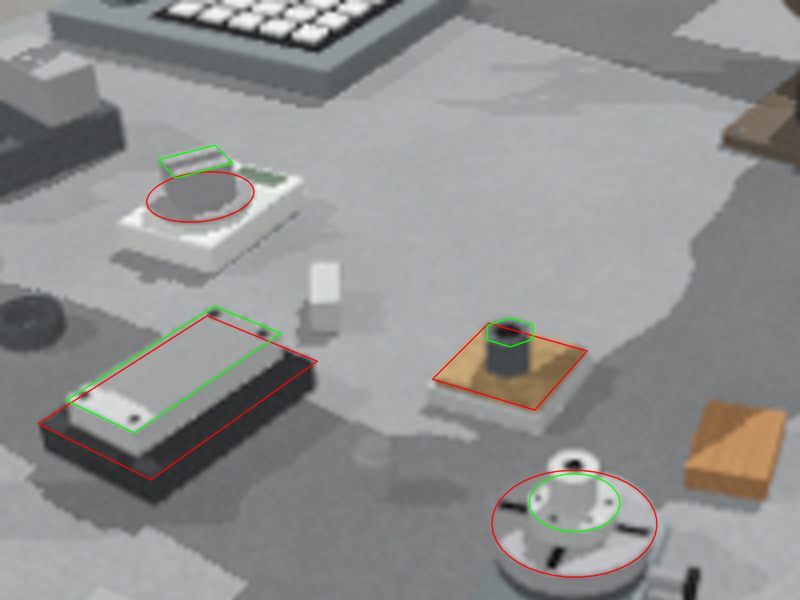

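Both views show all four parts upright and lying on their predicted outlines at the middles of their stations. The gripper is open and clear of everything. Handing in.

```bash
python3 -c "
from bench import manip
print(manip.sign_off())"
```

```text
the job is handed in; nothing more can be done
None
```

I took the stack apart from the top down and handed the job in at about 49 s of the 109 s allowed. The collar is on the cork pad, the flange on the rotary table, the block on the scale pan, and the bare plate on the granite with its long side along the granite's. I lowered each part in steps of 0.5 mm or less until the wrist force showed contact, then let go.

**Last checks:** in both cameras all four parts stand upright, within about 2 mm of the middle of their stations. The plate is lined up with the granite to within about 1°. The gripper is open and clear of everything, and the orange and turquoise look-alikes were left alone.

**Disagreements along the way:**
- The trained networks found the cork pad poorly in the top view (p 0.26, at the wrong spot), so I used the scene view and my own measurement there.
- The given `tip_extent` turned out to hold only for shut jaws; fully open, the fingertips stand about 12 mm farther back. I lowered the plate grasp to allow for this.

No check failed. The highest force I read at the end of a move was about 7 N; I did not track peaks within moves.

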